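# Load and lock the dispensing canisters

### The arm

A 6-joint arm with a two-finger parallel gripper is mounted at the origin on the work surface. World frame = base frame: x ahead of the robot, y to its left, z up, the work surface at z = 0. Lengths are in m, angles in rad, forces in N, time in s.
With the tool pointing down it reaches from about 0.35 to 0.925 m from the base axis. Payload 6.4 kg.
Tool frame: the origin (TCP) lies midway between the tips of the shut fingers; the grasp point (between the pads) lies env.grasp_offset behind it (env.grasp_offset is the distance from the TCP to the grasp point, in m); z points along the fingers, y is the line along which they close (so a half turn about z gives the same grasp; the last joint's range is limited). The gripper opens to 94 mm and grips with 3 to 60 N. Pads are 16 mm wide; open, the fingers measure 119 mm over their backs; the gripper's body (75 mm by 177 mm) begins 78 mm behind the grasp point.
Start: joints at [1.048, 0.245, 1.558, -0, 1.339, -0.174], TCP at [0.222, 0.611, 0.205] pointing down, gripper open.
Joint ranges: [-3.13, 3.13], [-1.02, 2.26], [0.13, 2.54], [-0.95, 4.09], [0.21, 2.88], [-2.74, 2.74]. Speed limits (rad/s): [2.57, 2.57, 3.14, 3.14, 3.14, 3.14].

### API

Orientations are given as [roll, pitch, yaw] about the fixed x, y, z axes, in that order (R = Rz(yaw) Ry(pitch) Rx(roll)).
In Python, from rig import env gives the robot as it stands.
- The arm moves only by the shell command python3 -m jog 'ROWS' [OPENING]. ROWS is JSON, a list of rows, each a list of 4 numbers: the shift along the world's x, y, z each as a share of 30 mm, from -1 to 1, then the turn about the world's z as a share of 0.12 rad, from -1 to 1. A call has 1 to 8 rows; each row shifts and turns the commanded pose from where the row before left it; what a row does not reach is not made up. A row lasts 1/10 s, in which the tool goes at most 50 mm and 8.59 degrees, less where a joint would pass 70% of its speed; a pose out of reach is approached as far as the arm can. A call with a number of a shift or a turn outside -1 to 1 is refused whole. A call with a gripper value outside its range is refused whole. OPENING is the opening, from 0 (shut) to 1 (fully open), set as the call begins (- or left out, the last holds). The fingers move at their own pace and stop on an object; the grip force is fixed at half the most. Time passes only in rows, so rows that do not move let the fingers close. It gives the time, the measured TCP pose, the force, the opening and the grip force at its end, in the units of the state.
- env.get_obs(): the state, without advancing time (a new reading comes with each control period).
- env.grab_frame(name): name is "scene" or "top" or "wrist"; returns the picture (480x640x3 uint8, red, green, blue); there is no depth.
- env.camera_params(name): a dict with "intrinsics" (3x3 intrinsics, pixels), "position" and "attitude" of the camera in the world. Camera axes: x right, y down, z forward; pixel columns grow to the right and rows downward; lengths in m; the calibration is good to about 2 mm. A picture is of the moment at which its call begins: read the wrist's pose just before it. camera_params takes no time and is no camera call; for the wrist camera it gives the pose at the moment of the call.
- env.hand_in(): hands the job in; it is judged then, once.
The state is a dict: "time": time; "joints": joint angles; "joint_vel": joint speeds; "joint_torque": joint torques, N m; "ee_pos": TCP position; "tool_rot": TCP orientation; "ft_force": force on the tool from outside, world axes, zero at the start; "wrist_torque": the same for the moment, N m; "opening": opening from 0.0 (shut) to 1.0 (fully open); "grasp_force": force on a finger pad.
Only numpy, scipy, OpenCV 4.12 (cv2) and the standard library are available. Lean on these libraries where they do the work, as an engineer would, in place of code of your own. Each camera call takes 0.05 s, during which the arm holds its last target. There are 200 camera calls.

### The job

Take the counting spatula off the dispenser rack and lay it in both notches of its rest. Slide every canister along the lanes of the rack, foot under the lips and at most two to a lane, until all are fully inside; only then bar both lanes by turning the two keeper knobs to their end stops. Leave the other bottles and boxes standing where they are.

Things in the scene. Friction and masses are not known exactly. Their poses are not given: they have to be found in the camera images.
- rack: dispenser rack fixed on the counter, 216 (its x) x 236 (y); origin on the counter under its middle. Two lanes along its x at y = +40 and -40; lane floor 6 above the counter. Lips cover them from x = -30 to the stop at x = +100; the apron x = -110 to -30 is open above: set a canister down there (x = -70), slide it to +x. A lane holds two: centres at x = 71 (at the stop) and 13.
- lane_l (a point): mouth of the lane at rack y = +40: on the lane floor's centre line where the lips begin (rack x = -30), axes as the rack's. Lane 60 wide between rails; lips: underside 11, top 16 above this floor, slot between them 42 wide. Rail ends are flared over the 22 before the mouth.
- lane_r (a point): mouth of the lane at rack y = -40: on the lane floor's centre line where the lips begin (rack x = -30), axes as the rack's. Lane 60 wide between rails; lips: underside 11, top 16 above this floor, slot between them 42 wide. Rail ends are flared over the 22 before the mouth.
- canister1: one of two to four alike dispensing canisters: foot plate 58 (its x) x 56 (its y) x 8 thick, on it a box-shaped body 44 (x) x 34 (y), overall height 78, 180 g; origin at the centre of the foot's underside, z up. Goes into a lane with its x along it, either way round: foot under the lips, body between them. None if absent.
- canister2: one of two to four alike dispensing canisters: foot plate 58 (its x) x 56 (its y) x 8 thick, on it a box-shaped body 44 (x) x 34 (y), overall height 78, 180 g; origin at the centre of the foot's underside, z up. Goes into a lane with its x along it, either way round: foot under the lips, body between them. None if absent.
- canister3: one of two to four alike dispensing canisters: foot plate 58 (its x) x 56 (its y) x 8 thick, on it a box-shaped body 44 (x) x 34 (y), overall height 78, 180 g; origin at the centre of the foot's underside, z up. Goes into a lane with its x along it, either way round: foot under the lips, body between them. None if absent.
- canister4: one of two to four alike dispensing canisters: foot plate 58 (its x) x 56 (its y) x 8 thick, on it a box-shaped body 44 (x) x 34 (y), overall height 78, 180 g; origin at the centre of the foot's underside, z up. Goes into a lane with its x along it, either way round: foot under the lips, body between them. None if absent.
- keeper_l (a joint): turn-latch at the mouth of the +y lane. 0 = fully open; grows as it is turned anticlockwise seen from above, 2.3 rad = end stop, where its arm lies straight across the lane mouth. Stays where it is left.
- keeper_r (a joint): turn-latch at the mouth of the -y lane. 0 = fully open; grows as it is turned clockwise seen from above, 2.3 rad = end stop, where its arm lies straight across the lane mouth. Stays where it is left.
- keeper_l_grip (a point): centre of the wing grip on top of keeper_l, on its turning axis (rack x = -36, y = +98), 60 above the counter; the black wing is 36 long along the point's x, 14 thick along its y, from 44 to 76 above the counter; the steel arm under it points along the point's +x, 58 long, 10 to 20 above the counter
- keeper_r_grip (a point): centre of the wing grip on top of keeper_r, on its turning axis (rack x = -36, y = -98), 60 above the counter; the black wing is 36 long along the point's x, 14 thick along its y, from 44 to 76 above the counter; the steel arm under it points along the point's +x, 58 long, 10 to 20 above the counter
- spatula: counting spatula: black handle 130 long x 16 wide x 18 tall, from x = -75 to +55, and a thin steel blade 24 wide, 3 thick, out to x = +120; underside flat. Origin on the underside in the handle, near the balance point; x along the spatula towards the blade. At the start it lies across the rack on top of the lips, blocking the lanes.
- rest: two-notch spatula rest fixed on the counter: two posts at its x = -42 and +42 (each 16 along x, 44 along y), each with a notch 28 wide open upwards; notch floor 50, cheeks 60 above the counter; between the posts 68 are free. Origin on the counter under the middle; the spatula lies along its x, in both notches.
- pill_jar: bystander, leave alone: small amber jar, 42 across, 45 tall, standing among the canisters; origin under its middle
- bottle_a: bystander, leave alone: white medicine bottle, 52 across, 100 tall; origin under its middle
- bottle_b: bystander, leave alone: amber medicine bottle, 52 across, 90 tall; origin under its middle
- bottle_c: bystander, leave alone: white jar, 44 across, 80 tall; origin under its middle
- dose_cup: bystander, leave alone: small white dose cup, 48 across, 35 tall; origin under its middle
- carton: bystander, leave alone: cardboard carton 60 x 90 x 35 tall; origin under its middle
Mind the look-alikes: they are no part of the job. What is shaped like the canister4 but green or yellow is not meant.

How it is judged:
On the way, in this order (a step that is already met when the one before it is completed fails the run):
1. every canister present is in a lane, wholly under the lips (x of canister1 in the frame of rack between -0.003 and 0.08 m and z of canister1 in the frame of rack between 0.003 and 0.011 m and (y of canister1 in the frame of rack between 0.034 and 0.046 m or y of canister1 in the frame of rack between -0.046 and -0.034 m) and angle between each of canister1, canister2, canister3, canister4's own z axis and vertical below 0.1 rad and x of canister2 in the frame of rack between -0.003 and 0.08 m and z of canister2 in the frame of rack between 0.003 and 0.011 m and (y of canister2 in the frame of rack between 0.034 and 0.046 m or y of canister2 in the frame of rack between -0.046 and -0.034 m) and x of canister3 in the frame of rack between -0.003 and 0.08 m and z of canister3 in the frame of rack between 0.003 and 0.011 m and (y of canister3 in the frame of rack between 0.034 and 0.046 m or y of canister3 in the frame of rack between -0.046 and -0.034 m) and x of canister4 in the frame of rack between -0.003 and 0.08 m and z of canister4 in the frame of rack between 0.003 and 0.011 m and (y of canister4 in the frame of rack between 0.034 and 0.046 m or y of canister4 in the frame of rack between -0.046 and -0.034 m)), for 0.2 s.
2. both keepers are turned to their end stops (value of joint each of keeper_l, keeper_r above 2.22 rad), for 0.2 s.
At the end, for the whole second after the job is handed in: Each canister present stands upright at rest in a lane, foot wholly under the lips (centre past rack x = -3 mm, 6 mm of the lane centre); both keepers within 0.08 rad of their stops; spatula at rest, level, on both notch floors, within 0.2 rad and 45 mm of the rest's axis and middle (all of step 1 and all of step 2 and z of spatula in the frame of rest between 0.046 and 0.056 m and horizontal distance between spatula and rest below 0.045 m and angle between spatula's own z axis and vertical below 0.12 rad and angle between the x axis of spatula and the x axis of rest, either way round below 0.2 rad and linear speed of each of spatula, canister1, canister2, canister3, canister4 below 0.02 m/s); the robot touches nothing.
It fails at once if a bystander is knocked over or shoved more than 80 mm (angle between any of pill_jar, bottle_a, bottle_b, bottle_c, dose_cup, carton's own z axis and vertical above 0.8 rad or distance of any of pill_jar, bottle_a, bottle_b, bottle_c, dose_cup, carton from where it was at the start of the episode above 0.08 m).
Of canister1, canister2, canister3, canister4 only 2 to 4 are there at a start; the rules pass over those that are not, and their reading is None.
At some moment in a run one of canister1, canister2, canister3, canister4, spatula may be knocked a few centimetres aside while the robot is not near it.
It also fails if it takes over 210 s, if anything falls off the work surface, if the arm or the gripper's body presses on something with over 40 N, if the wrist force passes 120 N, or if a joint passes its speed limit or range.

## Working session

There is one attempt and no reset: what is moved stays moved. The work goes in short steps, Python scripts to look and compute and a shell command to move; the robot and the scene stay as the last step left them, time stands still between calls to the robot, and variables do not carry over. Pictures are saved under pics/ and viewed, at most 14 in all, crops included, and the job is handed in when it is done.

```bash
ls; mkdir -p pics; python3 - <<'E'
from rig import env
import cv2
for n in("scene","top"):
    p=env.camera_params(n);print(n,p)
    cv2.imwrite(f"pics/{n}0.png",env.grab_frame(n)[:,:,::-1])
print(env.get_obs(),env.grasp_offset)
E
```

```text
pics
scene {'intrinsics': array([[455.66808233,   0.        , 320.88964861],
       [  0.        , 455.66808233, 241.22204859],
       [  0.        ,   0.        ,   1.        ]]), 'position': array([1.12030192, 0.24168922, 0.73054175]), 'attitude': array([-2.39084412, -0.00430079,  1.96549787])}
top {'intrinsics': array([[519.79107219,   0.        , 325.47440729],
       [  0.        , 519.79107219, 241.58041356],
       [  0.        ,   0.        ,   1.        ]]), 'position': array([0.44455026, 0.01870784, 1.09161038]), 'attitude': array([-3.05393051,  0.0156326 , -1.58183723])}
{'time': 0.1, 'joints': array([ 1.04788924e+00,  2.45757729e-01,  1.55889171e+00, -7.24176049e-06,
        1.33868704e+00, -1.74104728e-01]), 'joint_vel': array([-0.00045341, -0.0030822 , -0.00048621,  0.00139703,  0.00080931,
       -0.00014643]), 'joint_torque': array([-9.51597140e-04, -4.16913342e+01, -3.15525770e+01,  6.86256029e-02,
        3.09825281e-02, -3.41733119e-05]), 'ee_pos': array([0.22187646, 0.61038214, 0.20444713]), 'tool_rot': array([-3.13987397e+00, -2.95138218e-04,  2.79279171e+00]), 'ft_force': array([ 0.07515712,  0.08998375, -0.42215722]), 'wrist_torque': array([-0.04222078, -0.02444415, -0.02464849]), 'grasp_force': 0.0, 'opening': 0.9977963619094965} 0.0188
```

View pics/top0.png

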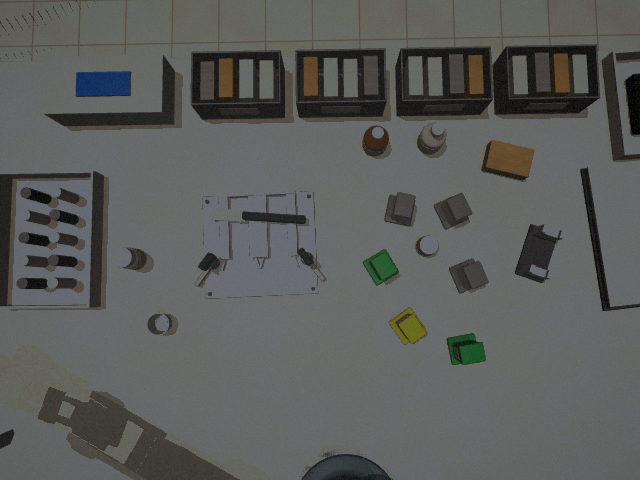

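View pics/scene0.png

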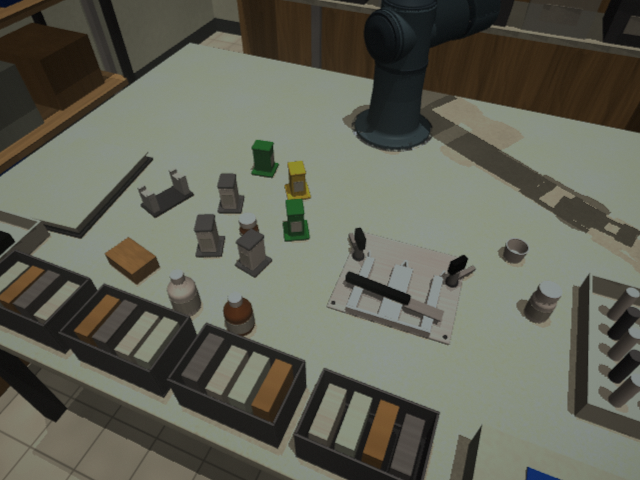

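The top view shows the rack around (260,245) with the spatula across it, its black handle running from (243,216) to (305,219). There are three grey canisters near (402,208), (454,210) and (468,275), and the rest is near (538,252). I'll enlarge both areas.

```bash
cat > h.py <<'E'
import numpy as np, cv2
from scipy.spatial.transform import Rotation as R
from rig import env
def px2w(n,uv,z,p=None):
    p=p or env.camera_params(n);K=p["intrinsics"]
    d=R.from_euler("xyz",p["attitude"]).as_matrix()@np.linalg.solve(K,[uv[0],uv[1],1])
    o=p["position"];return o+d*(z-o[2])/d[2]
def w2px(n,X,p=None):
    p=p or env.camera_params(n)
    c=R.from_euler("xyz",p["attitude"]).as_matrix().T@(np.array(X)-p["position"])
    q=p["intrinsics"]@c;return q[:2]/q[2]
def crop(im,x,y,w,h,s,f):
    cv2.imwrite(f,cv2.convertScaleAbs(cv2.resize(im[y:y+h,x:x+w],None,fx=s,fy=s,interpolation=cv2.INTER_CUBIC),alpha=1.6))
E
python3 - <<'E'
from h import *
im=cv2.imread("pics/top0.png")
crop(im,190,180,140,130,4.5,"pics/a.png")
crop(im,375,180,195,125,4,"pics/b.png")
E
```

```text
(no output)
```

View pics/a.png

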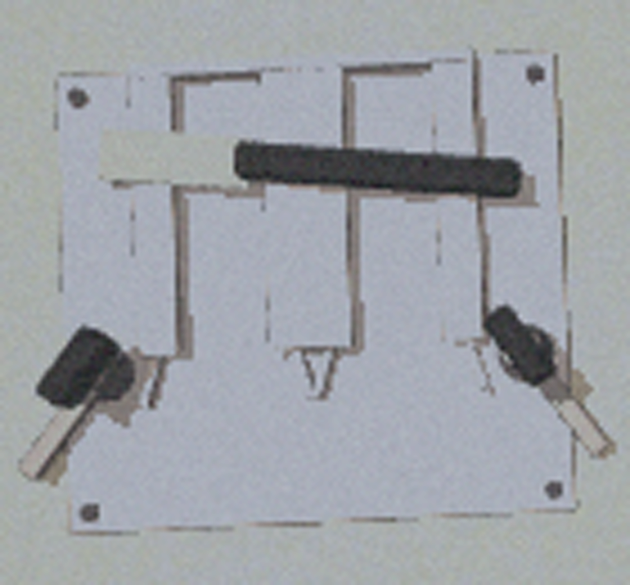

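View pics/b.png

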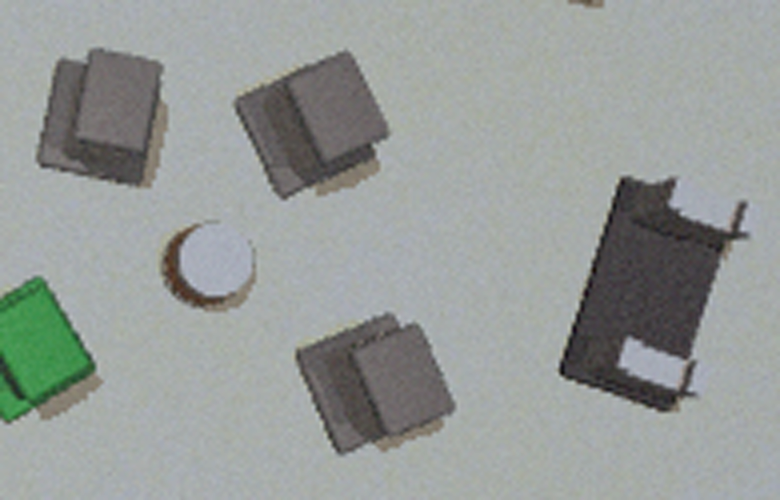

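The crops show the rack plate corners, spatula handle, three canister tops and the rest's two white notch floors. Now to turn those into positions.

```bash
python3 - <<'E'
from h import *
np.set_printoptions(precision=4,suppress=True)
A=lambda u,v,z:px2w("top",(190+u/4.5-.4,180+v/4.5-.4),z)
B=lambda u,v,z:px2w("top",(375+u/4-.4,180+v/4-.4),z)
def rep(n,P):
    P=np.array(P)[:,:2];r=cv2.minAreaRect((P*1000).astype(np.float32))
    e=P-np.roll(P,1,0)
    print(n,P.mean(0),"rect",np.round(r[0],1),np.round(r[1],1),"sides",np.linalg.norm(e,axis=1)*1000,"ang",np.degrees(np.arctan2(e[:,1],e[:,0])))
rep("rack",[A(*p,.006) for p in[(57,75),(556,53),(577,510),(70,533)]])
rep("screws",[A(*p,.006) for p in[(78,97),(535,73),(554,489),(90,512)]])
rep("c1",[B(*p,.078) for p in[(95,48),(162,63),(153,153),(78,137)]])
rep("c2",[B(*p,.078) for p in[(347,50),(389,134),(325,163),(288,88)]])
rep("c3",[B(*p,.078) for p in[(418,322),(455,407),(386,437),(353,353)]])
# foot visible corners
for n,ps in dict(c1=[(58,58),(38,163),(142,186)],c2=[(236,99),(284,198)],c3=[(390,314),(297,350),(342,454)]).items():
    P=np.array([B(*p,.008)[:2] for p in ps]);print(n,"foot",P.tolist(),np.degrees(np.arctan2(*(P[1]-P[0])[::-1])),np.linalg.norm(P[1]-P[0]))
rep("spat",[A(*p,.040) for p in[(237,143),(520,160),(519,195),(236,178)]])
print("blade tip",A(101,133,.025),A(101,180,.025))
rep("rest floors",[B(*p,.050) for p in[(668,208),(730,235)]+[(690,390),(618,370)]])
print("n1",np.mean([B(*p,.050) for p in[(680,178),(742,203),(730,235),(668,208)]],0))
print("n2",np.mean([B(*p,.050) for p in[(625,340),(690,360),(690,390),(618,370)]],0))
rep("restbase",[B(*p,.006) for p in[(625,178),(735,240),(670,410),(560,375)]])
print("jar",B(217,258,.045))
print("kl",A(73,370,.076),"kr",A(520,345,.076))
E
```

```text
rack [0.5363 0.1732] rect [536.5 173.3] [214.9 236. ] sides [214.9075 235.495  214.062  235.1668] ang [   2.1723  -88.2441 -177.9143   91.9613]
screws [0.5362 0.1735] rect [536.2 173.5] [194.9 215.7] sides [194.6914 215.566  194.8962 215.4261] ang [   2.1583  -87.7512 -177.8827   92.1944]
c1 [ 0.6047 -0.1237] rect [ 604.6 -124.7] [37.5 45.7] sides [45.0721 33.6623 44.903  37.4581] ang [ -11.9778 -103.6218  172.8822   77.0506]
c2 [ 0.5991 -0.2289] rect [ 600.  -228.5] [46.  34.6] sides [34.7989 46.0422 34.5978 40.9588] ang [ -57.9276 -155.5291  113.6756   24.3291]
c3 [ 0.4661 -0.2562] rect [ 466.3 -255.8] [45.2 36.6] sides [35.163  44.4488 36.5737 43.2625] ang [ -65.33   -158.4796  112.6502   19.5908]
c1 foot [[0.6386814501881444, -0.10050442824088754], [0.5831375896868678, -0.088829564727604], [0.5703049223787029, -0.14290304774754928]] 168.1296966130126 0.056757579911753384
c2 foot [[0.6156168939413078, -0.1932747021129572], [0.5630427216954184, -0.2167459207824762]] -155.94209982283977 0.05757553033340492
c3 foot [[0.5017380528583003, -0.2697240874745197], [0.4836109149848855, -0.22099326074187176], [0.4296505903031684, -0.2424528300158777]] 110.40444740902956 0.051993139946815536
spat [0.5886 0.1396] rect [588.6 139.7] [129.7  16. ] sides [ 16.0428 129.0946  15.9946 128.9231] ang [ -1.4542 -94.22   177.9392  85.7981]
blade tip [0.6091 0.2694 0.025 ] [0.5872 0.2692 0.025 ]
rest floors [ 0.5046 -0.401 ] rect [ 504.5 -401.9] [36.5 85.6] sides [85.558  33.2163 80.5603 36.5836] ang [ -19.4798 -114.8377  162.9813   73.6076]
n1 [ 0.5517 -0.4174  0.05  ]
n2 [ 0.4726 -0.3892  0.05  ]
restbase [ 0.5073 -0.4038] rect [ 509.2 -405.7] [ 63.6 109.2] sides [109.2342  64.6443  95.6323  58.8665] ang [ -20.4495 -120.9296  156.7143   71.4592]
jar [ 0.529  -0.1741  0.045 ]
kl [0.497  0.2688 0.076 ] kr [0.5056 0.0737 0.076 ]
```

Sizes match the specification: rack 215x236, canister tops about 45x35, notches 84 apart, handle 129x16. Off to the spatula. I'll grip it over the right lane's slot so the fingertips can drop below the lips.

```bash
python3 -m jog '[[0.76,-0.99,0,-0.67],[0.76,-0.99,0,-0.67],[0.76,-0.99,0,-0.67],[0.76,-0.99,0,-0.67],[0.76,-0.99,0,-0.67],[0.76,-0.99,0,-0.67],[0.76,-0.99,0,-0.67],[0.76,-0.99,0,-0.67]]' 0.5; python3 -m jog '[[0.76,-0.99,0,-0.67],[0.76,-0.99,0,-0.67],[0.76,-0.99,0,-0.67],[0.76,-0.99,0,-0.67],[0.76,-0.99,0,-0.67],[0.76,-0.99,0,-0.67],[0.76,-0.99,0,-0.67],[0.76,-0.99,0,-0.67]]'; python3 -m jog '[[0,0,0,0],[0,0,0,0]]'
python3 - <<'E'
from h import *
p=env.camera_params("wrist");cv2.imwrite("pics/w1.png",cv2.convertScaleAbs(env.grab_frame("wrist")[:,:,::-1],alpha=1.5));print(p)
print(w2px("wrist",(.5886,.1396,.04),p),env.get_obs()["tool_rot"])
E
```

```text
time: 0.9
ee_pos: [0.405, 0.3718, 0.2051]
tool_rot: [-3.141, -0.0, 2.146]
ft_force: [1.5, 0.0, 0.4]
opening: 0.5
grasp_force: 0.0
time: 1.7
ee_pos: [0.5874, 0.1343, 0.205]
tool_rot: [-3.141, 0.0, 1.503]
ft_force: [0.6, 0.6, 0.1]
opening: 0.503
grasp_force: 0.0
time: 1.9
ee_pos: [0.5867, 0.1353, 0.2048]
tool_rot: [-3.14, -0.0, 1.506]
ft_force: [-1.0, -1.3, -0.9]
opening: 0.5
grasp_force: 0.0
{'intrinsics': array([[369.11873464,   0.        , 324.20189607],
       [  0.        , 369.11873464, 244.4586926 ],
       [  0.        ,   0.        ,   1.        ]]), 'position': array([0.5917097 , 0.21341597, 0.38369153]), 'attitude': array([ 2.86917190e+00,  2.21422414e-03, -6.40351494e-02])}
[326.70689188 222.01622152] [-3.14034691e+00 -2.44103238e-04  1.50707456e+00]
```

View pics/w1.png

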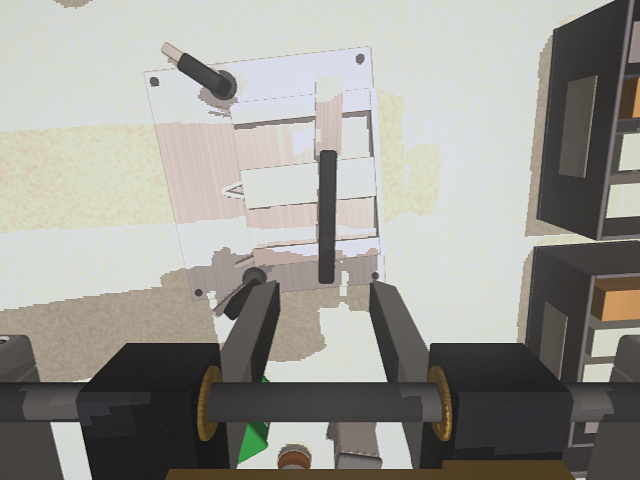

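The wrist view shows the handle running from (328,150) to (327,283), with rack screws at (155,82), (360,59), (375,276) and (198,293). I'll cross-check these.

```bash
python3 - <<'E'
from h import *
p=env.camera_params("wrist")
S=[px2w("wrist",q,.006,p)[:2] for q in[(155,82),(360,59),(375,276),(198,293)]];print(S,np.mean(S,0))
a,b=px2w("wrist",(328,150),.04,p),px2w("wrist",(327,283),.04,p);print(a,b,(a+b)/2,np.linalg.norm(a-b),np.degrees(np.arctan2(*(a-b)[1::-1])))
E
```

```text
[array([0.43386559, 0.27829711]), array([0.62834113, 0.28586984]), array([0.63674172, 0.06987506]), array([0.44124042, 0.0620075 ])] [0.53504721 0.17401238]
[0.59343724 0.20648637 0.04      ] [0.58474528 0.07840314 0.04      ] [0.58909126 0.14244475 0.04      ] 0.12837781606833712 86.117757804568
```

```bash
python3 -m jog '[[0.05,0.07,-1,0],[0,0,-1,0],[0,0,-1,0],[0,0,-1,0],[0,0,-1,0],[0,0,-0.9,0],[0,0,-0.48,0],[0,0,0,0]]'; python3 -m jog '[[0,0,0,0],[0,0,0,0],[0,0,0,0],[0,0,0,0],[0,0,0,0],[0,0,0,0]]' 0
```

```text
time: 2.75
ee_pos: [0.5861, 0.1387, 0.0119]
tool_rot: [-3.137, 0.0, 1.508]
ft_force: [-0.6, 0.3, 0.4]
opening: 0.498
grasp_force: 0.0
time: 3.35
ee_pos: [0.5891, 0.1378, 0.015]
tool_rot: [3.14, -0.0, 1.506]
ft_force: [-0.3, 0.1, 4.1]
opening: 0.168
grasp_force: 30.0
```

```bash
python3 -m jog '[[0,0,0.5,0],[0,0,1,0],[0,0,1,0],[0,0,1,0],[0,0,1,0],[0,0,1,0],[0,-0.5,0,0],[0,-1,0,0]]'; python3 -m jog '[[-0.15,-1,0,0.6],[-0.15,-1,0,0.6],[-0.15,-1,0,0.6],[-0.15,-1,0,0.6],[-0.15,-1,0,0.6],[-0.15,-1,0,0.6],[-0.15,-1,0,0.6],[-0.15,-1,0,0.6]]'; python3 -m jog '[[-0.15,-1,0,0.6],[-0.15,-1,0,0.6],[-0.15,-1,0,0.6],[-0.15,-1,0,0.6],[-0.15,-1,0,0.6],[-0.15,-1,0,0.6],[-0.15,-1,0,0.6],[-0.15,-0.6,0,0.6]]'; python3 -m jog '[[0,0,0,0.6],[0,0,0,0.6],[0,0,0,0],[0,0,0,0]]'
python3 - <<'E'
from h import *
p=env.camera_params("wrist");cv2.imwrite("pics/w2.png",cv2.convertScaleAbs(env.grab_frame("wrist")[:,:,::-1],alpha=1.5));print(p["position"],p["attitude"])
E
```

```text
time: 4.15
ee_pos: [0.5885, 0.093, 0.1798]
tool_rot: [3.14, -0.0, 1.509]
ft_force: [0.1, -0.7, -1.0]
opening: 0.165
grasp_force: 30.0
time: 4.95
ee_pos: [0.5509, -0.1487, 0.1776]
tool_rot: [-3.14, -0.002, 2.085]
ft_force: [0.4, 0.4, -1.4]
opening: 0.168
grasp_force: 30.0
time: 5.75
ee_pos: [0.5146, -0.3773, 0.1774]
tool_rot: [3.141, -0.002, 2.66]
ft_force: [-0.6, -0.8, -1.2]
opening: 0.169
grasp_force: 30.0
time: 6.15
ee_pos: [0.5156, -0.3751, 0.178]
tool_rot: [3.141, -0.002, 2.801]
ft_force: [-0.2, -0.6, -0.4]
opening: 0.167
grasp_force: 30.0
[ 0.44125743 -0.34943828  0.3570013 ] [ 2.87040895e+00 -1.62459199e-03  1.23067807e+00]
```

View pics/w2.png

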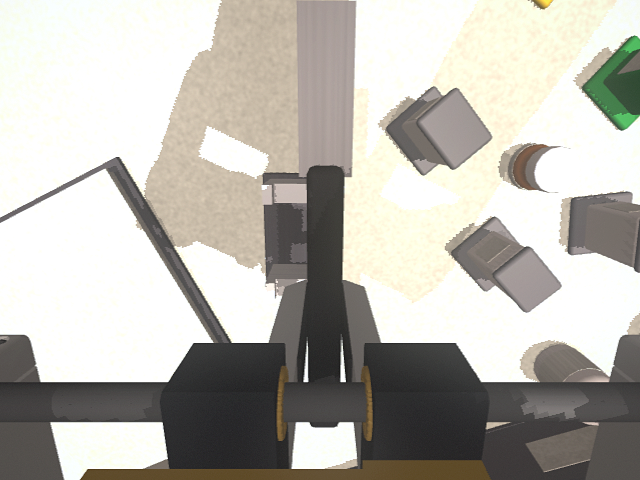

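The spatula is parallel to the rest. The rest's left edge is at column 264 and its near post at rows 173–205. Checking the predicted corners.

```bash
python3 - <<'E'
from h import *
p=env.camera_params("wrist");a=np.radians(160)
r=R.from_euler("z",a)
for x in(50,34,-34,-50):
  for z in(.06,.006): print(x,z,w2px("wrist",r.apply([x/1000,.022,0])+[.511,-.404,z],p),w2px("wrist",r.apply([x/1000,-.022,0])+[.511,-.404,z],p))
print(w2px("wrist",r.apply([.05,.014,0])+[.511,-.404,.05],p))
E
cat > /dev/null; python3 - <<'E'
import cv2
im=cv2.imread("pics/w2.png");cv2.imwrite("pics/w2c.png",cv2.resize(im[150:320,230:400],None,fx=3.5,fy=3.5,interpolation=cv2.INTER_CUBIC))
E
```

```text
50 0.06 [261.34968556 185.26498928] [316.35241742 185.77563293]
50 0.006 [270.68087894 178.73477036] [317.44474761 179.17220102]
34 0.06 [262.06493929 205.10331594] [316.27972083 205.59526098]
34 0.006 [271.17640555 195.717692  ] [317.36947402 196.14147908]
-34 0.06 [264.88925306 283.43867614] [315.99265281 283.86001746]
-34 0.006 [273.1540864  263.49770252] [317.06904288 263.86908026]
-50 0.06 [265.50731105 300.581175  ] [315.92982983 300.98775349]
-50 0.006 [273.59139768 278.48544085] [317.0026086  278.84567084]
[273.00689061 183.97768251]
```

View pics/w2c.png

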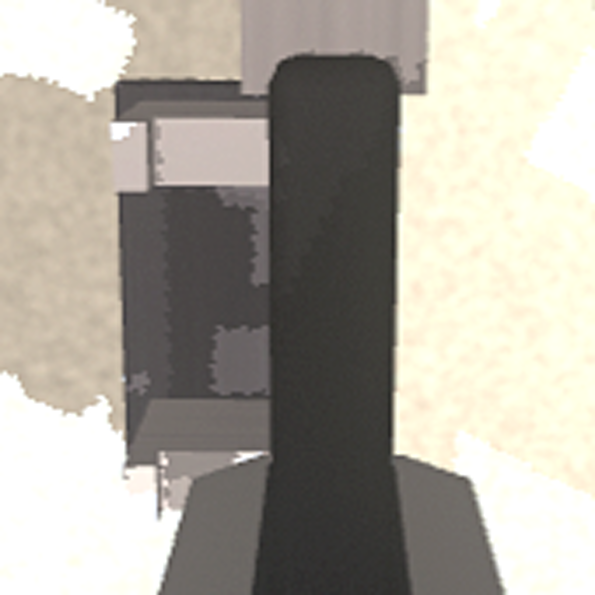

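```bash
python3 -m jog '[[0.05,-1,0,-0.08],[0,-0.03,0,0],[0,0,-1,0],[0,0,-1,0],[0,0,-1,0],[0,0,-0.9,0],[0,0,0,0],[0,0,0,0]]'; python3 -m jog '[[0,0,-0.2,0],[0,0,-0.2,0],[0,0,-0.07,0],[0,0,0,0]]'
```

```text
time: 7.0
ee_pos: [0.5179, -0.4057, 0.0622]
tool_rot: [3.141, -0.001, 2.793]
ft_force: [-0.3, -0.9, -0.1]
opening: 0.165
grasp_force: 30.0
time: 7.4
ee_pos: [0.5179, -0.4061, 0.0479]
tool_rot: [3.141, -0.0, 2.793]
ft_force: [-1.1, -0.8, -1.8]
opening: 0.168
grasp_force: 30.0
```

```bash
python3 -m jog '[[0,0,-0.07,0],[0,0,-0.05,0],[0,0,0,0],[0,0,0,0]]'; python3 -m jog '[[0,0,0,0],[0,0,0,0],[0,0,0,0],[0,0,0,0]]' 0.45;  python3 -m jog '[[0,0,0.3,0],[0,0,1,0],[0,0,1,0],[0,0,1,0],[0,0,1,0],[0,0,0.3,0],[0,0,0,0]]'
python3 - <<'E'
from h import *
im=env.grab_frame("top")[:,:,::-1].copy();cv2.imwrite("pics/top1.png",im);s=env.grab_frame("scene")[:,:,::-1].copy();cv2.imwrite("pics/s1.png",s)
w=env.grab_frame("wrist")[:,:,::-1]
cv2.imwrite("pics/w3.png",cv2.convertScaleAbs(np.hstack([cv2.resize(w,(480,360)),cv2.resize(s[140:260,120:300],(320,213))[:360].copy() if 0 else cv2.copyMakeBorder(cv2.resize(s[140:260,120:280],(320,240)),0,120,0,0,0)]),alpha=1.5))
E
```

```text
time: 7.8
ee_pos: [0.5179, -0.4061, 0.0443]
tool_rot: [3.142, -0.0, 2.793]
ft_force: [0.4, 0.6, -0.8]
opening: 0.169
grasp_force: 30.0
time: 8.2
ee_pos: [0.518, -0.4062, 0.0445]
tool_rot: [-3.141, 0.0, 2.793]
ft_force: [-0.6, -0.3, 0.8]
opening: 0.437
grasp_force: 0.0
time: 8.9
ee_pos: [0.5187, -0.4069, 0.1845]
tool_rot: [-3.14, 0.003, 2.793]
ft_force: [-0.5, 0.0, -0.9]
opening: 0.45
grasp_force: 0.0
```

View pics/w3.png

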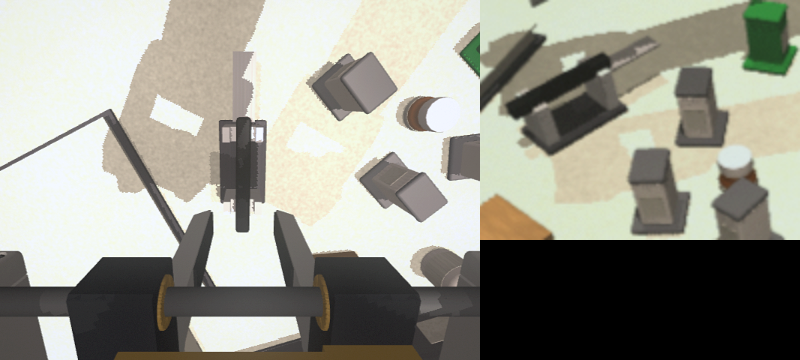

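The spatula lies in both notches. Next is canister 3, after a check that nothing has shifted since the start.

```bash
python3 - <<'E'
import cv2,numpy as np
a=cv2.imread("pics/top0.png").astype(int);b=cv2.imread("pics/top1.png").astype(int)
d=np.abs(a-b).max(2)>40
for n,(x,y) in dict(c1=(402,208),c2=(454,210),c3=(468,275)).items(): print(n,d[y-22:y+22,x-22:x+22].sum())
E
python3 -m jog '[[-0.09,0.25,0,-1],[-0.09,0.25,0,-1],[-0.09,0.25,0,-1],[-0.09,0.25,0,-1],[-0.09,0.25,0,-1],[-0.09,0.25,0,-1],[-0.09,0.25,0,-1],[-0.09,0.25,0,-1]]' 0.7;python3 -m jog '[[-0.09,0.25,0,-1],[-0.09,0.25,0,-1],[-0.09,0.25,0,-1],[-0.09,0.25,0,-1],[-0.09,0.25,0,-1],[-0.09,0.25,0,-1],[-0.09,0.25,0,-1],[-0.09,0.25,0,-1]]';python3 -m jog '[[-0.09,0.25,0,-1],[-0.09,0.25,0,-1],[-0.09,0.25,0,-1],[-0.09,0.25,0,-1],[0,0,0,-0.15],[0,0,0,0],[0,0,0,0]]'
python3 - <<'E'
from h import *
p=env.camera_params("wrist");cv2.imwrite("pics/w4.png",cv2.convertScaleAbs(env.grab_frame("wrist")[:,:,::-1],alpha=1.5))
im=env.grab_frame("top")[:,:,::-1];cv2.imwrite("pics/top2.png",im)
for c,y,w in(((.4663,-.256),21.5,3),((.6,-.2285),24,2),((.6047,-.124),-12,1)):
    print(w,[np.round(w2px("wrist",R.from_euler("z",y,degrees=True).apply([sx*.022,sy*.017,0])+[*c,.078],p)).tolist() for sx,sy in((1,1),(1,-1),(-1,-1),(-1,1))])
E
```

```text
c1 0
c2 0
c3 0
time: 9.85
ee_pos: [0.4954, -0.345, 0.18]
tool_rot: [-3.14, -0.003, 1.828]
ft_force: [-0.1, -0.6, -0.1]
opening: 0.704
grasp_force: 0.0
time: 10.65
ee_pos: [0.4737, -0.2851, 0.1802]
tool_rot: [-3.138, -0.0, 0.868]
ft_force: [0.8, 0.2, 0.4]
opening: 0.705
grasp_force: 0.0
time: 11.35
ee_pos: [0.4638, -0.2562, 0.1817]
tool_rot: [-3.141, 0.001, 0.376]
ft_force: [0.7, -0.3, 0.6]
opening: 0.703
grasp_force: 0.0
3 [[303.0, 213.0], [347.0, 213.0], [346.0, 266.0], [304.0, 266.0]]
2 [[334.0, 18.0], [384.0, 16.0], [384.0, 86.0], [336.0, 88.0]]
1 [[211.0, -68.0], [256.0, -34.0], [223.0, 29.0], [179.0, -3.0]]
```

View pics/w4.png

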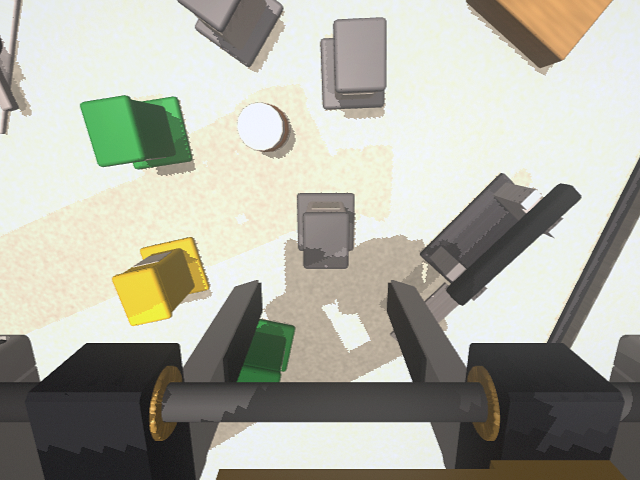

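Canister 3's top is at columns 304–352, rows 212–268, and canister 2 is also where predicted, so both agree to within 2 mm. Grasping now.

```bash
python3 -m jog '[[0.09,-0.02,-1,0],[0,0,-1,0],[0,0,-1,0],[0,0,-1,0],[0,0,-0.72,0],[0,0,0,0]]'; python3 -m jog '[[0,0,0,0],[0,0,0,0],[0,0,0,0],[0,0,0,0],[0,0,0,0]]' 0;  python3 -m jog '[[0,0,0.5,0],[0,0,1,0],[0,0,1,0],[0,0,1,0],[0,0,0,0]]'
python3 - <<'E'
from h import *
o=env.get_obs()["ee_pos"]
for y in(.04,-.04):
    t=R.from_euler("z",.036).apply([-.07,y,0])[:2]+[.5357,.1736];print(y,t,(t-o[:2])/.03)
E
```

```text
time: 12.05
ee_pos: [0.4645, -0.2551, 0.0375]
tool_rot: [-3.135, 0.003, 0.375]
ft_force: [-0.7, -0.5, -0.3]
opening: 0.704
grasp_force: 0.0
time: 12.55
ee_pos: [0.4671, -0.257, 0.0417]
tool_rot: [3.141, -0.001, 0.375]
ft_force: [-1.2, 0.8, 4.9]
opening: 0.355
grasp_force: 30.0
time: 13.05
ee_pos: [0.4691, -0.2588, 0.1511]
tool_rot: [3.133, -0.005, 0.375]
ft_force: [-0.5, -0.1, -1.5]
opening: 0.359
grasp_force: 30.0
0.04 [0.46430567 0.21105463] [-0.16069055 15.66198298]
-0.04 [0.46718504 0.13110646] [-0.06471129 12.99704412]
```

```bash
python3 -m jog '[[0,0.97,0,-0.18],[0,0.97,0,-0.18],[0,0.97,0,-0.18],[0,0.97,0,-0.18],[0,0.97,0,-0.18],[0,0.97,0,-0.18],[0,0.97,0,-0.18],[0,0.97,0,-0.18]]';python3 -m jog '[[0,0.98,0,-0.17],[0,0.98,0,-0.17],[0,0.98,0,-0.17],[0,0.98,0,-0.18],[0,0.98,0,-0.18],[0,0.98,0,-0.18],[0,0.98,0,-0.18],[-0.1,0.98,0,-0.18]]';python3 -m jog '[[0,0,0,0],[0,0,0,0],[0,0,0,0]]'
python3 - <<'E'
from h import *
s=env.grab_frame("scene")[:,:,::-1];w=env.grab_frame("wrist")[:,:,::-1]
cv2.imwrite("pics/w5.png",cv2.convertScaleAbs(np.hstack([cv2.resize(w,(480,360)),cv2.resize(s[180:360,310:470],(320,360))]),alpha=1.3))
E
```

```text
time: 13.85
ee_pos: [0.4655, -0.0225, 0.1444]
tool_rot: [-3.141, 0.002, 0.201]
ft_force: [0.9, -0.3, -1.8]
opening: 0.361
grasp_force: 30.0
time: 14.65
ee_pos: [0.4627, 0.2123, 0.1443]
tool_rot: [3.141, 0.002, 0.032]
ft_force: [-0.1, -0.8, -1.7]
opening: 0.356
grasp_force: 30.0
time: 14.95
ee_pos: [0.4633, 0.2104, 0.145]
tool_rot: [3.141, 0.001, 0.032]
ft_force: [0.8, 0.0, -2.9]
opening: 0.361
grasp_force: 30.0
```

View pics/w5.png

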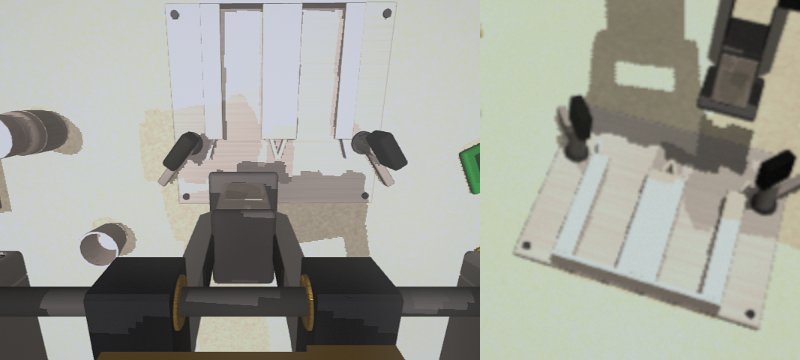

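The canister hangs straight over the left apron. Lowering it.

```bash
python3 -m jog '[[0,0,-1,0.03],[0,0,-1,0],[0,0,-0.9,0],[0,0,-0.2,0],[0,0,0,0],[0,0,-0.06,0],[0,0,0,0],[0,0,0,0]]'; python3 -m jog '[[0,0,-0.06,0],[0,0,0,0],[0,0,0,0]]'
```

```text
time: 15.85
ee_pos: [0.4646, 0.2115, 0.0522]
tool_rot: [-3.141, -0.002, 0.036]
ft_force: [0.4, 0.4, -2.8]
opening: 0.363
grasp_force: 30.0
time: 16.15
ee_pos: [0.4636, 0.2113, 0.0492]
tool_rot: [3.142, -0.0, 0.037]
ft_force: [0.3, -0.3, -2.0]
opening: 0.362
grasp_force: 30.0
```

```bash
python3 -m jog '[[0,0,-0.05,0],[0,0,0,0],[0,0,0,0]]'; python3 -m jog '[[0,0,-0.04,0],[0,0,0,0],[0,0,0,0]]'; python3 -m jog '[[0,0,-0.03,0],[0,0,0,0],[0,0,0,0]]'
```

```text
time: 16.45
ee_pos: [0.4638, 0.2113, 0.0477]
tool_rot: [-3.141, -0.0, 0.036]
ft_force: [-0.1, 0.8, -1.3]
opening: 0.362
grasp_force: 30.0
time: 16.75
ee_pos: [0.4639, 0.2114, 0.0477]
tool_rot: [3.141, 0.0, 0.037]
ft_force: [-4.0, -1.4, 8.3]
opening: 0.364
grasp_force: 30.0
time: 17.05
ee_pos: [0.464, 0.2114, 0.0477]
tool_rot: [3.141, 0.001, 0.037]
ft_force: [-7.5, -2.1, 15.1]
opening: 0.363
grasp_force: 30.0
```

```bash
python3 -m jog '[[0,0,0.05,0],[0.4,0.014,0,0],[0.4,0.014,0,0],[0.4,0.014,0,0],[0.4,0.014,0,0]]'; python3 -m jog '[[0.4,0.014,0,0],[0.4,0.014,0,0],[0.4,0.014,0,0],[0,0,0,0],[0,0,0,0]]'
```

```text
time: 17.55
ee_pos: [0.5115, 0.2132, 0.0477]
tool_rot: [-3.141, 0.002, 0.037]
ft_force: [4.1, -0.6, -1.1]
opening: 0.359
grasp_force: 30.0
time: 18.05
ee_pos: [0.5489, 0.2143, 0.0475]
tool_rot: [-3.141, -0.003, 0.036]
ft_force: [1.7, -0.3, 1.1]
opening: 0.358
grasp_force: 30.0
```

```bash
python3 -m jog '[[0.4,0.014,0,0],[0.4,0.014,0,0],[0.4,0.014,0,0],[0.4,0.014,0,0],[0,0,0,0],[0,0,0,0]]'; python3 -m jog '[[0.1,0.003,0,0],[0.1,0.003,0,0],[0.05,0,0,0],[0,0,0,0]]'
```

```text
time: 18.65
ee_pos: [0.5965, 0.216, 0.0476]
tool_rot: [-3.141, -0.003, 0.036]
ft_force: [2.4, -0.6, 2.0]
opening: 0.359
grasp_force: 30.0
time: 19.05
ee_pos: [0.6013, 0.2163, 0.0477]
tool_rot: [3.141, 0.004, 0.037]
ft_force: [-6.0, -0.2, 9.9]
opening: 0.356
grasp_force: 30.0
```

```bash
python3 -m jog '[[-0.05,0,0,0],[0,0,0,0],[0,0,0,0],[0,0,0,0],[0,0,0.3,0],[0,0,1,0],[0,0,1,0],[0,0,1,0]]' 0.65; python3 -m jog '[[0,0,1,0],[0,-0.9,0.4,-0.25],[0,-0.9,0,-0.25],[0,-0.9,0,-0.25],[0,-0.9,0,-0.25],[0,-0.9,0,-0.25],[0,-0.9,0,-0.25],[0,-0.9,0,-0.25]]'; python3 -m jog '[[0,-0.9,0,-0.3],[0,-0.9,0,0],[0,-0.9,0,0],[0,-0.9,0,0],[0,-0.9,0,0],[0.06,-0.55,0,0],[0,0,0,0],[0,0,0,0]]'
python3 - <<'E'
from h import *
im=env.grab_frame("top")[:,:,::-1];cv2.imwrite("pics/top3.png",im)
p=env.camera_params("wrist");w=env.grab_frame("wrist")[:,:,::-1]
cv2.imwrite("pics/w6.png",cv2.convertScaleAbs(w,alpha=1.5))
for c,y,n in(((.6,-.2285),24,2),((.6047,-.124),-12,1)):
    print(n,[np.round(w2px("wrist",R.from_euler("z",y,degrees=True).apply([sx*.022,sy*.017,0])+[*c,.078],p)).tolist() for sx,sy in((1,1),(1,-1),(-1,-1),(-1,1))])
E
```

```text
time: 19.85
ee_pos: [0.6016, 0.2161, 0.1477]
tool_rot: [-3.142, -0.0, 0.036]
ft_force: [1.1, 0.0, 0.2]
opening: 0.649
grasp_force: 0.0
time: 20.65
ee_pos: [0.6017, 0.026, 0.1888]
tool_rot: [-3.142, -0.001, -0.175]
ft_force: [0.4, -0.4, -0.3]
opening: 0.65
grasp_force: 0.0
time: 21.45
ee_pos: [0.6035, -0.124, 0.1882]
tool_rot: [-3.141, 0.0, -0.21]
ft_force: [-0.1, -0.1, 0.7]
opening: 0.645
grasp_force: 0.0
2 [[421.0, 209.0], [458.0, 184.0], [486.0, 228.0], [449.0, 252.0]]
1 [[303.0, 213.0], [346.0, 213.0], [345.0, 265.0], [304.0, 265.0]]
```

View pics/w6.png

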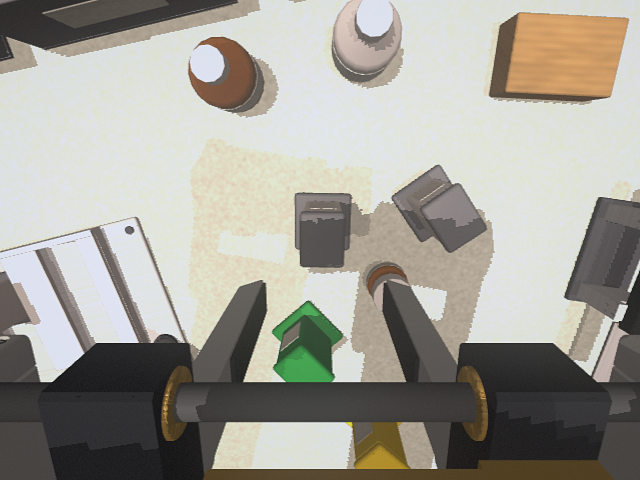

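Canister 1's top is at columns 300–345, rows 212–268, as predicted. Grasping it and carrying it to the right lane.

```bash
python3 -m jog '[[0.04,0,-1,0],[0,0,-1,0],[0,0,-1,0],[0,0,-1,0],[0,0,-0.92,0],[0,0,0,0]]'; python3 -m jog '[[0,0,0,0],[0,0,0,0],[0,0,0,0],[0,0,0,0],[0,0,0,0]]' 0;  python3 -m jog '[[0,0,0.5,0],[0,0,1,0],[0,0,1,0],[0,0,1,0],[0,0,0.3,0],[0,0,0,0],[0,0,0,0]]'
python3 - <<'E'
from h import *
o=env.get_obs()["ee_pos"]
t=R.from_euler("z",.036).apply([-.07,-.04,0])[:2]+[.5357,.1736];print(t,(t-o[:2])/.03)
E
```

```text
time: 22.15
ee_pos: [0.6014, -0.122, 0.0361]
tool_rot: [-3.14, 0.009, -0.208]
ft_force: [-1.9, 0.7, -0.1]
opening: 0.65
grasp_force: 0.0
time: 22.65
ee_pos: [0.6058, -0.1244, 0.0422]
tool_rot: [-3.141, -0.003, -0.21]
ft_force: [-0.1, 3.0, 6.9]
opening: 0.359
grasp_force: 30.0
time: 23.35
ee_pos: [0.6036, -0.1242, 0.1528]
tool_rot: [-3.141, 0.003, -0.21]
ft_force: [-0.2, -0.7, -3.4]
opening: 0.36
grasp_force: 30.0
[0.46718504 0.13110646] [-4.54729008  8.50861768]
```

```bash
python3 -m jog '[[-0.5,0.95,0,0.23],[-0.5,0.95,0,0.23],[-0.5,0.95,0,0.23],[-0.5,0.95,0,0.23],[-0.5,0.95,0,0.23],[-0.5,0.95,0,0.23],[-0.5,0.95,0,0.23],[-0.5,0.95,0,0.23]]'; python3 -m jog '[[-0.54,0.9,0,0.21],[0,0,0,0],[0,0,0,0],[0,0,-1,0],[0,0,-1,0],[0,0,-1,0],[0,0,-0.4,0],[0,0,0,0]]'
```

```text
time: 24.15
ee_pos: [0.4824, 0.1045, 0.1521]
tool_rot: [-3.142, 0.004, 0.012]
ft_force: [0.0, -0.3, -2.5]
opening: 0.36
grasp_force: 30.0
time: 24.95
ee_pos: [0.4675, 0.1297, 0.0507]
tool_rot: [3.141, 0.004, 0.035]
ft_force: [-0.2, 0.8, -1.8]
opening: 0.359
grasp_force: 30.0
```

```bash
python3 -m jog '[[0,0.04,0,0],[0,0,-0.06,0],[0,0,0,0],[0,0,0,0]]'; python3 -m jog '[[0,0,-0.05,0],[0,0,0,0],[0,0,0,0]]'
```

```text
time: 25.35
ee_pos: [0.469, 0.1318, 0.0514]
tool_rot: [3.142, -0.001, 0.037]
ft_force: [0.1, -0.4, -1.8]
opening: 0.358
grasp_force: 30.0
time: 25.65
ee_pos: [0.4684, 0.1318, 0.0491]
tool_rot: [3.142, 0.0, 0.036]
ft_force: [0.6, 0.6, -3.0]
opening: 0.358
grasp_force: 30.0
```

```bash
python3 -m jog '[[0,0,-0.05,0],[0,0,0,0],[0,0,0,0]]'; python3 -m jog '[[0,0,-0.04,0],[0,0,0,0],[0,0,0,0]]'
```

```text
time: 25.95
ee_pos: [0.4688, 0.1318, 0.0481]
tool_rot: [-3.142, -0.001, 0.036]
ft_force: [0.1, 0.4, 1.8]
opening: 0.36
grasp_force: 30.0
time: 26.25
ee_pos: [0.4689, 0.1318, 0.048]
tool_rot: [3.141, 0.0, 0.037]
ft_force: [-4.9, -0.4, 12.5]
opening: 0.357
grasp_force: 30.0
```

```bash
python3 -m jog '[[0,0,0.04,0],[0.4,0.014,0,0],[0.4,0.014,0,0],[0.4,0.014,0,0],[0.4,0.014,0,0],[0,0,0,0]]'; python3 -m jog '[[0.4,0.014,0,0],[0.4,0.014,0,0],[0.4,0.014,0,0],[0.4,0.014,0,0],[0.4,0.014,0,0],[0.4,0.014,0,0],[0,0,0,0]]';  python3 -m jog '[[0.3,0.01,0,0],[0.1,0.003,0,0],[0.1,0.003,0,0],[0,0,0,0]]'
```

```text
time: 26.85
ee_pos: [0.518, 0.1334, 0.0478]
tool_rot: [3.142, -0.002, 0.036]
ft_force: [-0.2, 0.6, 5.1]
opening: 0.36
grasp_force: 30.0
time: 27.55
ee_pos: [0.5895, 0.1359, 0.0477]
tool_rot: [3.142, -0.002, 0.036]
ft_force: [1.0, 0.2, 4.3]
opening: 0.364
grasp_force: 30.0
time: 27.95
ee_pos: [0.6029, 0.1365, 0.0478]
tool_rot: [3.142, 0.001, 0.037]
ft_force: [-3.0, -0.7, 5.6]
opening: 0.363
grasp_force: 30.0
```

```bash
python3 -m jog '[[-0.04,0,0,0],[0,0,0,0],[0,0,0,0],[0,0,0,0],[0,0,0.3,0],[0,0,1,0],[0,0,1,0],[0,0,1,0]]' 0.65; python3 -m jog '[[0,0,1,0],[0,-0.95,0.4,0.27],[0,-0.95,0,0.27],[0,-0.95,0,0.27],[0,-0.95,0,0.27],[0,-0.95,0,0.27],[0,-0.95,0,0.27],[0,-0.95,0,0.27]]'; python3 -m jog '[[0,-0.95,0,0.27],[0,-0.95,0,0.27],[0,-0.95,0,0.27],[0,-0.95,0,0.27],[0,-0.95,0,0.27],[-0.07,-0.77,0,0.25],[0,0,0,0],[0,0,0,0]]'
python3 - <<'E'
from h import *
t=env.grab_frame("top")[:,:,::-1]
p=env.camera_params("wrist");w=env.grab_frame("wrist")[:,:,::-1]
cv2.imwrite("pics/w7.png",cv2.convertScaleAbs(np.hstack([cv2.resize(w,(480,360)),cv2.resize(t[180:300,195:300],(315,360))]),alpha=1.4))
for c,y,n in(((.5995,-.2287),24.2,2),):
    print(n,[np.round(.75*w2px("wrist",R.from_euler("z",y,degrees=True).apply([sx*.022,sy*.017,0])+[*c,.078],p)).tolist() for sx,sy in((1,1),(1,-1),(-1,-1),(-1,1))])
E
```

```text
time: 28.75
ee_pos: [0.6023, 0.1364, 0.1484]
tool_rot: [-3.142, -0.0, 0.036]
ft_force: [0.3, 0.8, -0.3]
opening: 0.649
grasp_force: 0.0
time: 29.55
ee_pos: [0.6023, -0.0642, 0.1895]
tool_rot: [3.141, -0.001, 0.265]
ft_force: [0.4, 0.2, 0.2]
opening: 0.65
grasp_force: 0.0
time: 30.35
ee_pos: [0.6001, -0.2286, 0.189]
tool_rot: [-3.141, -0.0, 0.454]
ft_force: [-0.1, 0.1, -1.1]
opening: 0.65
grasp_force: 0.0
2 [[228.0, 161.0], [260.0, 162.0], [258.0, 201.0], [228.0, 200.0]]
```

View pics/w7.png

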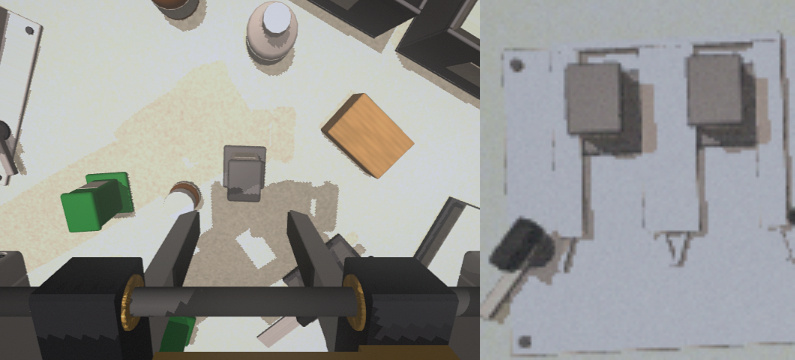

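Both seated canisters look right in the top view, and canister 2 is where predicted at about (244,180). Grasping it and moving to the right lane.

```bash
python3 -m jog '[[0,0,-1,-0.25],[0,0,-1,0],[0,0,-1,0],[0,0,-1,0],[0,0,-0.92,0],[0,0,0,0]]'; python3 -m jog '[[0,0,0,0],[0,0,0,0],[0,0,0,0],[0,0,0,0],[0,0,0,0]]' 0;  python3 -m jog '[[0,0,0.5,0],[0,0,1,0],[0,0,1,0],[0,0,1,0],[0,0,0.3,0],[0,0,0,0],[0,0,0,0]]'
python3 - <<'E'
from h import *
o=env.get_obs()["ee_pos"]
t=R.from_euler("z",.036).apply([-.07,-.04,0])[:2]+[.5357,.1736];print(t,(t-o[:2])/.03)
E
```

```text
time: 31.05
ee_pos: [0.5973, -0.2256, 0.0367]
tool_rot: [-3.134, 0.005, 0.427]
ft_force: [0.1, 0.1, -0.4]
opening: 0.65
grasp_force: 0.0
time: 31.55
ee_pos: [0.6011, -0.2291, 0.0428]
tool_rot: [3.14, -0.002, 0.425]
ft_force: [-0.8, 0.8, 6.1]
opening: 0.361
grasp_force: 30.0
time: 32.25
ee_pos: [0.5992, -0.2281, 0.1533]
tool_rot: [-3.139, 0.002, 0.425]
ft_force: [0.1, 0.1, -2.3]
opening: 0.361
grasp_force: 30.0
[0.46718504 0.13110646] [-4.39902197 11.97471749]
```

```bash
python3 -m jog '[[-0.34,0.92,0,-0.25],[-0.34,0.92,0,-0.25],[-0.34,0.92,0,-0.25],[-0.34,0.92,0,-0.25],[-0.34,0.92,0,-0.25],[-0.34,0.92,0,-0.25],[-0.34,0.92,0,-0.25],[-0.34,0.92,0,-0.25]]'; python3 -m jog '[[-0.34,0.92,0,-0.25],[-0.34,0.92,0,-0.25],[-0.34,0.92,0,-0.25],[-0.34,0.92,0,-0.25],[-0.34,0.93,0,-0.24],[0,0,0,0],[0,0,0,0]]';  python3 -m jog '[[0,0,-1,0],[0,0,-1,0],[0,0,-1,0],[0,0,-0.4,0],[0,0,0,0],[0,0,-0.1,0],[0,0,0,0],[0,0,0,0]]'
```

```text
time: 33.05
ee_pos: [0.5165, -0.0065, 0.1526]
tool_rot: [-3.14, 0.004, 0.184]
ft_force: [0.5, -0.3, -1.9]
opening: 0.357
grasp_force: 30.0
time: 33.75
ee_pos: [0.4663, 0.1306, 0.1534]
tool_rot: [3.141, 0.003, 0.038]
ft_force: [-0.1, 1.1, -3.0]
opening: 0.36
grasp_force: 30.0
time: 34.55
ee_pos: [0.4685, 0.1304, 0.0512]
tool_rot: [3.142, -0.002, 0.036]
ft_force: [-0.0, -0.5, -2.1]
opening: 0.362
grasp_force: 30.0
```

```bash
python3 -m jog '[[0,0.02,-0.06,0],[0,0,-0.03,0],[0,0,0,0],[0,0,0,0]]'; python3 -m jog '[[0,0,-0.05,0],[0,0,0,0],[0,0,0,0]]'
```

```text
time: 34.95
ee_pos: [0.4684, 0.1312, 0.0487]
tool_rot: [-3.142, -0.001, 0.037]
ft_force: [-1.1, 0.6, 5.9]
opening: 0.36
grasp_force: 30.0
time: 35.25
ee_pos: [0.4686, 0.1312, 0.0486]
tool_rot: [3.141, -0.001, 0.037]
ft_force: [-7.3, -0.5, 16.8]
opening: 0.358
grasp_force: 30.0
```

```bash
python3 -m jog '[[0,0,0.05,0],[0.4,0.014,0,0],[0.4,0.014,0,0],[0.4,0.014,0,0],[0.4,0.014,0,0],[0,0,0,0]]'; python3 -m jog '[[0.4,0.014,0,0],[0.4,0.014,0,0],[0.1,0.003,0,0],[0.1,0.003,0,0],[0,0,0,0]]';  python3 -m jog '[[0.08,0.003,0,0],[0.08,0.003,0,0],[0,0,0,0],[0,0,0,0]]'
```

```text
time: 35.85
ee_pos: [0.5178, 0.1328, 0.0486]
tool_rot: [3.142, -0.004, 0.036]
ft_force: [0.1, -0.1, 7.3]
opening: 0.358
grasp_force: 30.0
time: 36.35
ee_pos: [0.5372, 0.1336, 0.046]
tool_rot: [3.141, 0.022, 0.038]
ft_force: [-27.1, -3.9, 22.5]
opening: 0.361
grasp_force: 30.0
time: 36.75
ee_pos: [0.5404, 0.1337, 0.0451]
tool_rot: [3.14, 0.025, 0.038]
ft_force: [-29.0, -3.6, 19.5]
opening: 0.361
grasp_force: 30.0
```

The force has risen early, so I'll look before pushing further.

```bash
python3 -m jog '[[-0.15,0,0.02,0],[0,0,0,0],[0,0,0,0]]'; python3 - <<'E'
from h import *
s=env.grab_frame("scene")[:,:,::-1];t=env.grab_frame("top")[:,:,::-1]
a=cv2.resize(s[225:345,325:475],(500,400),interpolation=cv2.INTER_CUBIC);b=cv2.resize(t[180:300,200:290],(300,400),interpolation=cv2.INTER_CUBIC)
cv2.imwrite("pics/w8.png",cv2.convertScaleAbs(np.hstack([a,b]),alpha=1.4))
E
```

```text
time: 37.05
ee_pos: [0.5397, 0.1337, 0.0453]
tool_rot: [3.141, 0.014, 0.037]
ft_force: [-14.4, -1.4, 4.5]
opening: 0.362
grasp_force: 30.0
```

View pics/w8.png

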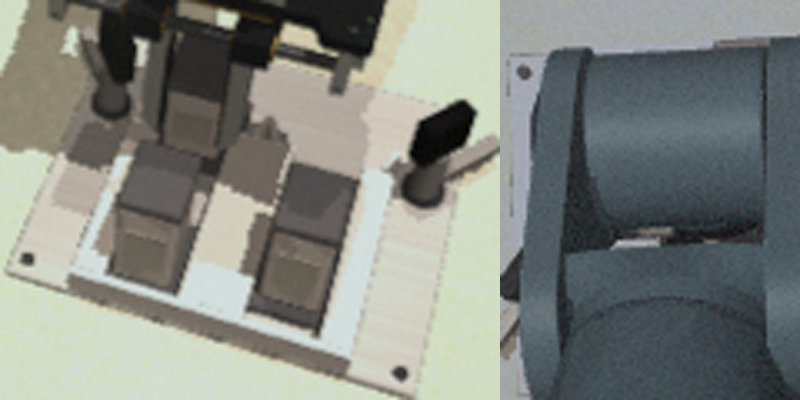

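Canister 1 looks to be at the stop. I'll release canister 2 and look at it from above.

```bash
python3 -m jog '[[-0.15,0,0.03,0],[0,0,0,0],[0,0,0,0]]'; python3 -m jog '[[0,0,0,0],[0,0,0,0],[0,0,0,0],[0,0,0.3,0],[0,0,1,0],[0,0,1,0],[0,0,1,0],[0,0,1,0]]' 0.55; python3 -m jog '[[-0.8,0,0.5,0],[-1,0,0,0],[-1,0,0,0],[-1,0,0,0],[0,0,0,0],[0,0,0,0]]'
python3 - <<'E'
from h import *
p=env.camera_params("wrist");print(p)
w=env.grab_frame("wrist")[:,:,::-1];s=env.grab_frame("scene")[:,:,::-1];t=env.grab_frame("top")[:,:,::-1]
cv2.imwrite("pics/w9raw.png",w);cv2.imwrite("pics/t9.png",t)
a=cv2.resize(s[225:345,325:475],(400,320),interpolation=cv2.INTER_CUBIC)
cv2.imwrite("pics/w9.png",cv2.convertScaleAbs(np.hstack([a,cv2.resize(w[20:300,140:490],(400,320))]),alpha=1.4))
E
```

```text
time: 37.45
ee_pos: [0.5382, 0.1337, 0.0459]
tool_rot: [3.141, 0.007, 0.037]
ft_force: [-3.0, -1.6, -17.3]
opening: 0.355
grasp_force: 30.0
time: 38.25
ee_pos: [0.542, 0.134, 0.1808]
tool_rot: [-3.141, -0.003, 0.036]
ft_force: [-0.2, 0.8, 0.1]
opening: 0.552
grasp_force: 0.0
time: 38.85
ee_pos: [0.4281, 0.134, 0.1943]
tool_rot: [-3.141, -0.003, 0.037]
ft_force: [0.2, -0.8, -0.5]
opening: 0.546
grasp_force: 0.0
{'intrinsics': array([[369.11873464,   0.        , 324.20189607],
       [  0.        , 369.11873464, 244.4586926 ],
       [  0.        ,   0.        ,   1.        ]]), 'position': array([0.50588954, 0.13642762, 0.37345639]), 'attitude': array([ 2.87043640e+00,  1.37701994e-03, -1.53330442e+00])}
```

View pics/w9.png

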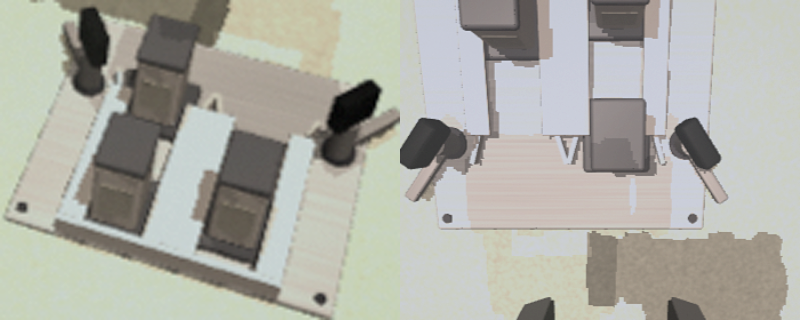

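The c2 top spans crop rows 98–172, so it seems to sit further back than expected. I'll measure it from the wrist frame.

```bash
python3 - <<'E'
from h import *
p=env.camera_params("wrist")
r=lambda u,v:(140+u*.875,20+v*.875)
def rk(X):
    q=R.from_euler("z",-.036).apply(np.array(X)-[.5357,.1736,0]);return np.round(q*1000,1)
for n,q in dict(tl=(192,98),tr=(245,98),br=(250,172),bl=(185,172)).items():
    print(n,rk(px2w("wrist",r(*q),.084,p)),rk(px2w("wrist",r(*q),.014,p)))
print("mouth",rk(px2w("wrist",r(150,136),.022,p)),"c3 foot rear?",rk(px2w("wrist",r(100,60),.014,p)),rk(px2w("wrist",r(215,38),.014,p)))
# predicted crop coords of c2 body if centre at rack x
for x in(13,3,-7,-20,-30):
  f=lambda dx,z:np.round((w2px("wrist",R.from_euler("z",.036).apply([(x+dx)/1000,-.04,0])+[.5357,.1736,z],p)-[140,20])/.875)[1]
  print(x,"top front",f(22,.084),"top rear",f(-22,.084),"body rear bottom",f(-22,.014),"foot rear",f(-29,.014))
E
```

```text
tl [ -5.4 -24.   84. ] [  0.6 -21.   14. ]
tr [ -5.4 -58.   84. ] [  0.7 -63.3  14. ]
br [-52.2 -62.5  84. ] [-57.4 -68.8  14. ]
bl [-52.2 -18.8  84. ] [-57.5 -14.5  14. ]
mouth [-28.6  12.6  22. ] c3 foot rear? [28.4 50.6 14. ] [ 44.1 -39.2  14. ]
13 top front 28.0 top rear 104.0 body rear bottom 111.0 foot rear 120.0
3 top front 46.0 top rear 120.0 body rear bottom 124.0 foot rear 133.0
-7 top front 63.0 top rear 136.0 body rear bottom 137.0 foot rear 145.0
-20 top front 86.0 top rear 156.0 body rear bottom 153.0 foot rear 162.0
-30 top front 102.0 top rear 172.0 body rear bottom 165.0 foot rear 174.0
```

```bash
python3 - <<'E'
from h import *
p=env.camera_params("wrist");w=cv2.imread("pics/w9raw.png")
pt=env.camera_params("top");t=cv2.imread("pics/t9.png")
W=lambda x,y,z:R.from_euler("z",.036).apply([x/1000,y/1000,0])+[.5357,.1736,z]
def prof(n,im,p,y,z,xs):
    out=[]
    for x in xs:
        v=[]
        for dy in(-4,0,4):
            u=np.round(w2px(n,W(x,y+dy,z),p)).astype(int)
            if 0<=u[0]<640 and 0<=u[1]<480:v.append(im[u[1],u[0]].mean())
        out.append(int(np.mean(v)) if v else -1)
    print(n,y,z,list(zip(xs,out)))
xs=list(range(-70,100,4))
for y in(-40,40):
    prof("wrist",w,p,y,.014,xs); prof("top",t,pt,y,.084,xs)
for y in(-24,24): prof("wrist",w,p,y,.006,xs)
E
```

```text
wrist -40 0.014 [(-70, 140), (-66, 138), (-62, 141), (-58, 107), (-54, 76), (-50, 85), (-46, 85), (-42, 85), (-38, 85), (-34, 86), (-30, 85), (-26, 99), (-22, 99), (-18, 99), (-14, 100), (-10, 100), (-6, 101), (-2, 101), (2, 150), (6, 146), (10, 147), (14, 147), (18, 148), (22, 148), (26, 147), (30, 148), (34, 145), (38, 147), (42, 92), (46, 62), (50, 66), (54, 59), (58, 59), (62, 82), (66, 61), (70, 73), (74, 96), (78, 95), (82, 95), (86, -1), (90, -1), (94, -1), (98, -1)]
top -40 0.084 [(-70, 59), (-66, 52), (-62, 56), (-58, 50), (-54, 49), (-50, 44), (-46, 40), (-42, 71), (-38, 72), (-34, 72), (-30, 71), (-26, 82), (-22, 82), (-18, 82), (-14, 81), (-10, 82), (-6, 67), (-2, 118), (2, 119), (6, 118), (10, 119), (14, 117), (18, 117), (22, 119), (26, 118), (30, 118), (34, 115), (38, 71), (42, 60), (46, 49), (50, 43), (54, 85), (58, 82), (62, 82), (66, 85), (70, 84), (74, 83), (78, 81), (82, 80), (86, 79), (90, 78), (94, 79), (98, 103)]
wrist 40 0.014 [(-70, 135), (-66, 139), (-62, 137), (-58, 141), (-54, 137), (-50, 140), (-46, 140), (-42, 138), (-38, 137), (-34, 140), (-30, 140), (-2
[... 1073 characters left out ...]
, 132), (22, 132), (26, 132), (30, 134), (34, 130), (38, 133), (42, 133), (46, 66), (50, 99), (54, 88), (58, 78), (62, 73), (66, 63), (70, 52), (74, 80), (78, 84), (82, 81), (86, 81), (90, -1), (94, -1), (98, -1)]
wrist 24 0.006 [(-70, 138), (-66, 139), (-62, 138), (-58, 141), (-54, 138), (-50, 140), (-46, 139), (-42, 138), (-38, 138), (-34, 140), (-30, 139), (-26, 149), (-22, 148), (-18, 148), (-14, 148), (-10, 148), (-6, 148), (-2, 148), (2, 149), (6, 147), (10, 147), (14, 148), (18, 146), (22, 147), (26, 134), (30, 82), (34, 82), (38, 82), (42, 81), (46, 81), (50, 81), (54, 80), (58, 80), (62, 79), (66, 80), (70, 80), (74, 78), (78, 79), (82, 100), (86, 102), (90, -1), (94, -1), (98, -1)]
```

Measured: c1 is at x=71, c3 at about 57 (both fine), and c2 sits upright at about x=-28. I'll re-grasp c2 at its true centre and slide it with no downward load.

```bash
python3 -m jog '[[0.9,-0.04,0,0],[0.9,0,0,0],[0.9,0,0,0],[0,0,0,0],[0,0,-1,0],[0,0,-1,0],[0,0,-1,0],[0,0,-1,0]]'; python3 -m jog '[[0,0,-0.8,0],[0,0,0,0],[0,0,0,0]]'; python3 -m jog '[[0,0,0,0],[0,0,0,0],[0,0,0,0],[0,0,0,0],[0,0,0,0]]' 0; python3 -m jog '[[0.2,0.007,0,0],[0.2,0.007,0,0],[0,0,0,0]]'
```

```text
time: 39.8
ee_pos: [0.5082, 0.1327, 0.0717]
tool_rot: [-3.142, 0.0, 0.036]
ft_force: [0.5, 0.2, 0.7]
opening: 0.549
grasp_force: 0.0
time: 40.1
ee_pos: [0.5084, 0.1327, 0.0491]
tool_rot: [3.142, 0.001, 0.036]
ft_force: [0.9, 0.3, 0.3]
opening: 0.551
grasp_force: 0.0
time: 40.6
ee_pos: [0.5094, 0.1328, 0.0503]
tool_rot: [-3.142, -0.002, 0.036]
ft_force: [-0.4, -0.3, 6.5]
opening: 0.36
grasp_force: 30.0
time: 40.9
ee_pos: [0.5212, 0.1334, 0.0502]
tool_rot: [-3.141, -0.001, 0.036]
ft_force: [-2.3, 0.4, 7.5]
opening: 0.365
grasp_force: 30.0
```

```bash
python3 -m jog '[[0,0,0.06,0],[0.2,0.007,0,0],[0.2,0.007,0,0],[0,0,0,0]]'; python3 -m jog '[[0.2,0.007,0,0],[0.2,0.007,0,0],[0,0,0,0]]'; python3 -m jog '[[0.2,0.007,0,0],[0.1,0.003,0,0],[0,0,0,0]]'
```

```text
time: 41.3
ee_pos: [0.5331, 0.1335, 0.0504]
tool_rot: [3.142, -0.001, 0.036]
ft_force: [0.4, -0.8, -2.4]
opening: 0.362
grasp_force: 30.0
time: 41.6
ee_pos: [0.5453, 0.1339, 0.0506]
tool_rot: [-3.142, -0.001, 0.036]
ft_force: [0.4, -0.8, -2.5]
opening: 0.362
grasp_force: 30.0
time: 41.9
ee_pos: [0.5536, 0.1343, 0.0505]
tool_rot: [-3.142, 0.0, 0.036]
ft_force: [0.2, 0.8, -1.9]
opening: 0.361
grasp_force: 30.0
```

```bash
python3 -m jog '[[0,0,-0.03,0],[0,0,0,0]]'; python3 -m jog '[[0,0,0,0],[0,0,0,0],[0,0,0,0],[0,0,0.3,0],[0,0,1,0],[0,0,1,0],[0,0,1,0],[0,0,1,0]]' 0.6; python3 -m jog '[[-0.8,0,0.5,0],[-1,0,0,0],[-1,0,0,0],[-1,0,0,0],[0,0,0,0],[0,0,0,0]]'
cat > prof.py <<'E'
from h import *
def go():
    p=env.camera_params("wrist");w=env.grab_frame("wrist")[:,:,::-1].copy()
    W=lambda x,y,z:R.from_euler("z",.036).apply([x/1000,y/1000,0])+[.5357,.1736,z]
    xs=list(range(-62,90,3))
    for y in(-40,40,-23,-57):
        z=.014 if abs(y)==40 else .014
        o=[]
        for x in xs:
            u=np.round(w2px("wrist",W(x,y,z),p)).astype(int)
            if 0<=u[1]<478 and 0<u[0]<638:o.append(f"{x}:{int(w[u[1]-1:u[1]+2,u[0]-1:u[0]+2].mean())}")
        print(y,*o)
    cv2.imwrite("pics/raw%d.png"%int(env.get_obs()["time"]*100),w)
go()
E
python3 prof.py
```

```text
time: 42.1
ee_pos: [0.5536, 0.1343, 0.0503]
tool_rot: [3.141, -0.001, 0.036]
ft_force: [-2.2, -0.5, 2.4]
opening: 0.356
grasp_force: 30.0
time: 42.9
ee_pos: [0.5534, 0.1343, 0.1807]
tool_rot: [-3.142, -0.001, 0.036]
ft_force: [0.5, -0.0, -0.5]
opening: 0.601
grasp_force: 0.0
time: 43.5
ee_pos: [0.4397, 0.1343, 0.1946]
tool_rot: [3.142, -0.002, 0.037]
ft_force: [0.9, -0.8, 0.9]
opening: 0.599
grasp_force: 0.0
-40 -62:137 -59:136 -56:138 -53:136 -50:137 -47:136 -44:136 -41:136 -38:137 -35:138 -32:132 -29:136 -26:138 -23:138 -20:141 -17:94 -14:66 -11:66 -8:67 -5:66 -2:97 1:99 4:99 7:99 10:99 13:98 16:98 19:98 22:98 25:98 28:98 31:97 34:97 37:97 40:97 43:97 46:96 49:95 52:64 55:58 58:57 61:66 64:57 67:64 70:96 73:97 76:96 79:96 82:96 85:95 88:95
40 -62:135 -59:137 -56:138 -53:137 -50:138 -47:137 -44:136 -41:138 -38:137 -35:138 -32:134 -29:139 -26:138 -23:139 -20:138 -17:137 -14:147 -11:146 -8:147 -5:147 -2:146 1:147 4:146 7:146 10:147 13:147 16:146 19:145 22:146 25:125 28:90 31:58 34:64 37:61 40:58 43:65 46:57 49:69 52:97 55:99 58:97 61:100 64:99 67:98 70:97 73:98 76:97 79:97 82:95 85:94 88:95
-23 -62:136 -59:136 -56:138 -53:136 -50:137 -47:136 -44:136 -41:136 -38:136 -35:137 -32:130 -29:133 -26:128 -23:127 -20:126 -17:125 -14:85 -11:96 -8:102 -5:67 -2:99 1:102 4:102 7:102 10:101 13:101 16:101 19:101 22:101 25:101 28:100 31:101 34:101 37:100 40:100 43:100 46:99 49:97 52:85 55:95 58:83 61:78 64:73 67:62 70:94 73:95 76:95 79:95 82:95 85:95 88:94
-57 -62:138 -59:139 -56:140 -53:139 -50:138 -47:136 -44:136 -41:144 -38:147 -35:148 -32:145 -29:146 -26:148 -23:147 -20:147 -17:118 -14:71 -11:66 -8:68 -5:66 -2:94 1:96 4:96 7:96 10:96 13:96 16:96 19:96 22:96 25:95 28:95 31:95 34:95 37:95 40:95 43:95 46:94 49:93 52:66 55:62 58:62 61:62 64:58 67:62 70:92 73:93 76:93 79:93 82:93 85:92 88:92
```

Profiles put c1 at 71, c2 at 12 and c3 at about 55, so all are inside. Next is the left keeper.

```bash
python3 -m jog '[[0.1,0.23,0,1],[0.1,0.23,0,1],[0.1,0.23,0,1],[0.1,0.23,0,1],[0.1,0.23,0,1],[0.1,0.23,0,1],[0.1,0.23,0,1],[0.1,0.23,0,1]]' 0.45; python3 -m jog '[[0.09,0.23,0,1],[0.09,0.23,0,1],[0.09,0.23,0,1],[0.09,0.23,0,1],[0.09,0.23,0,1],[0.09,0.23,0,1],[0.09,0.23,0,1],[0.09,0.23,0,1]]';  python3 -m jog '[[0.09,0.2,0,1],[0.09,0.2,0,1],[0.09,0.2,0,1],[0.09,0.2,0,1],[0,0,0,0.1],[0,0,0,0],[0,0,0,0]]'
python3 - <<'E'
from h import *
p=env.camera_params("wrist");w=env.grab_frame("wrist")[:,:,::-1].copy();cv2.imwrite("pics/k.png",w)
# dark blob = wing near predicted
for n,c in(("l",(.4962,.2702)),("r",(.5032,.0744))):
    q=w2px("wrist",(*c,.076),p);print(n,q)
g=w.max(2);m=(g<55).astype(np.uint8)
k,l,s,ce=cv2.connectedComponentsWithStats(m)
for i in range(1,k):
    if 150<s[i,4]<6000 and s[i,1]<330:
        pts=np.argwhere(l==i)[:,::-1].astype(np.float32);r=cv2.minAreaRect(pts);print(s[i],ce[i],r)
E
```

```text
time: 44.35
ee_pos: [0.4647, 0.1898, 0.1939]
tool_rot: [3.141, -0.0, 1.001]
ft_force: [-0.4, -0.6, -0.4]
opening: 0.452
grasp_force: 0.0
time: 45.15
ee_pos: [0.4863, 0.2451, 0.1937]
tool_rot: [3.141, 0.0, 1.961]
ft_force: [0.3, 0.5, -0.2]
opening: 0.449
grasp_force: 0.0
time: 45.85
ee_pos: [0.496, 0.2685, 0.1936]
tool_rot: [-3.141, -0.0, 2.446]
ft_force: [0.4, 0.1, 0.7]
opening: 0.448
grasp_force: 0.0
l [326.33178069 238.58511551]
r [168.35029931 375.16016523]
[ 582    0   58   28 1101] [606.89464124  10.82924614] ((609.3461303710938, 7.23078727722168), (25.153850555419922, 60.30769729614258), 67.38013458251953)
[630  87  10  24 182] [635.25274725  99.43406593] ((634.5, 98.5), (23.0, 9.0), 90.0)
[316 211  24  49 846] [328.19621749 233.5177305 ] ((327.5, 235.0), (48.0, 23.0), 90.0)
```

The wing blob at (327,235) is aligned with the tool and matches the prediction at (326,239). Gripping it.

```bash
python3 -m jog '[[0,0.06,-1,0],[0,0,-1,0],[0,0,-1,0],[0,0,-1,0],[0,0,-0.9,0],[0,0,-0.18,0],[0,0,0,0],[0,0,0,0]]'; python3 -m jog '[[0,0,0,0],[0,0,0,0],[0,0,0,0],[0,0,0,0],[0,0,0,0],[0,0,0,0]]' 0; python3 -m jog '[[0,0,0,0.5],[0,0,0,0.8],[0,0,0,0.8],[0,0,0,0.8],[0,0,0,0]]'
```

```text
time: 46.7
ee_pos: [0.497, 0.2708, 0.0429]
tool_rot: [3.139, 0.001, 2.448]
ft_force: [0.5, 0.5, 0.3]
opening: 0.445
grasp_force: 0.0
time: 47.3
ee_pos: [0.4974, 0.2719, 0.0423]
tool_rot: [3.136, 0.001, 2.448]
ft_force: [3.1, 5.0, -1.1]
opening: 0.17
grasp_force: 30.0
time: 47.8
ee_pos: [0.4971, 0.2714, 0.0423]
tool_rot: [3.138, 0.002, 2.796]
ft_force: [2.9, 4.2, 0.5]
opening: 0.168
grasp_force: 30.0
```

```bash
python3 -m jog '[[0,0,0,0.8],[0,0,0,0.8],[0,0,0,0.8],[0,0,0,0.8],[0,0,0,0.8],[0,0,0,0.8],[0,0,0,0.8],[0,0,0,0.8]]'; python3 -m jog '[[0,0,0,0.8],[0,0,0,0.8],[0,0,0,0.8],[0,0,0,0.8],[0,0,0,0.8],[0,0,0,0.8],[0,0,0,0.8],[0,0,0,0.8]]'; python3 -m jog '[[0,0,0,0.8],[0,0,0,0.8],[0,0,0,0.8],[0,0,0,0.8],[0,0,0,0.3],[0,0,0,0],[0,0,0,0]]'
python3 -c "
from rig import env;o=env.get_obs();print(o['joints'],o['wrist_torque'],o['tool_rot'])"
```

```text
time: 48.6
ee_pos: [0.4971, 0.2702, 0.0423]
tool_rot: [-3.14, 0.003, -2.717]
ft_force: [3.1, -1.2, 1.5]
opening: 0.171
grasp_force: 30.0
time: 49.4
ee_pos: [0.498, 0.2694, 0.0423]
tool_rot: [-3.136, 0.0, -1.949]
ft_force: [6.2, -2.6, -0.6]
opening: 0.17
grasp_force: 30.0
time: 50.1
ee_pos: [0.4981, 0.2884, 0.0424]
tool_rot: [-3.099, -0.053, -1.573]
ft_force: [36.2, -26.1, -14.2]
opening: 0.153
grasp_force: 29.6
[ 0.35968344  0.27296362  1.85280872 -0.07657458  0.99575219 -2.739353  ] [-4.37383626 -5.68430023  0.24584709] [-3.09884865 -0.05252751 -1.57345934]
```

Joint 6 is close to its limit, so I'll back off, release and re-grip a half turn round.

```bash
python3 -m jog '[[0,0,0,-0.5],[0,0,0,-0.5],[0,0,0,-0.5],[0,0,0,-0.5],[0,0,0,0],[0,0,0,0]]'
python3 -c "
from rig import env;o=env.get_obs();print(o['joints'],o['wrist_torque'],o['tool_rot'])"
```

```text
time: 50.7
ee_pos: [0.4992, 0.2899, 0.0425]
tool_rot: [-3.095, -0.042, -1.814]
ft_force: [39.9, -19.9, -18.0]
opening: 0.156
grasp_force: 28.1
[ 0.35992742  0.27950402  1.84413588 -0.07222667  1.00415181 -2.5012231 ] [-3.04535554 -6.47612331  0.50936667] [-3.0947292  -0.04172442 -1.81385342]
```

```bash
python3 -m jog '[[0,0,0,0],[0,0,0,0],[0,0,0,0],[0,0,0,0]]' 0.45; python3 -m jog '[[0,0,0.5,0],[0,0,1,0],[0,0,1,0],[0,0,1,0],[0,0,1,0],[0,0,0.4,0],[0,0,0,0],[0,0,0,0]]'
python3 - <<'E'
from h import *
o=env.get_obs();print(o["joints"],o["ee_pos"],o["tool_rot"])
p=env.camera_params("wrist");w=env.grab_frame("wrist")[:,:,::-1].copy();cv2.imwrite("pics/k2.png",w)
print(w2px("wrist",(.4962,.2702,.076),p))
g=w.max(2);m=(g<55).astype(np.uint8)
k,l,s,ce=cv2.connectedComponentsWithStats(m)
for i in range(1,k):
    if 150<s[i,4]<6000 and s[i,1]<330:
        pts=np.argwhere(l==i)[:,::-1].astype(np.float32);r=cv2.minAreaRect(pts);b=cv2.boxPoints(r)
        W=np.array([px2w("wrist",q,.076,p)[:2] for q in b]);e=np.diff(W,axis=0);e=e[np.argmax(np.linalg.norm(e,axis=1))]
        print(ce[i],r,W.mean(0),np.degrees(np.arctan2(e[1],e[0]))%180)
E
```

```text
time: 51.1
ee_pos: [0.4873, 0.2945, 0.0406]
tool_rot: [-3.122, -0.042, -1.816]
ft_force: [1.1, -0.3, 1.8]
opening: 0.441
grasp_force: 1.1
time: 51.9
ee_pos: [0.4853, 0.2947, 0.1854]
tool_rot: [-3.125, -0.044, -1.813]
ft_force: [0.5, -0.7, -0.4]
opening: 0.451
grasp_force: 0.0
[ 0.36891151  0.08648267  1.77530937 -0.04708931  1.29167909 -2.5171846 ] [0.48527553 0.29474954 0.18539257] [-3.12508828 -0.04371348 -1.81340912]
[305.1334722 221.9197558]
[304.20479042 219.20598802] ((308.39190673828125, 219.1486358642578), (45.9509162902832, 28.011682510375977), 72.89727020263672) [0.49313059 0.26889538] 93.09665995957351
[ 11.42242882 283.35851249] ((17.5, 273.5), (95.0, 35.0), 90.0) [0.74215519 0.25683732] 65.8939225922278
```

```bash
python3 -m jog '[[0.02,-0.03,0,-1],[0.02,-0.03,0,-1],[0.02,-0.03,0,-1],[0.02,-0.03,0,-1],[0.02,-0.03,0,-1],[0.02,-0.03,0,-1],[0.02,-0.03,0,-1],[0.02,-0.03,0,-1]]';python3 -m jog '[[0.02,-0.03,0,-1],[0.02,-0.03,0,-1],[0.02,-0.03,0,-1],[0.02,-0.03,0,-1],[0.02,-0.03,0,-1],[0.02,-0.03,0,-1],[0.02,-0.03,0,-1],[0.02,-0.03,0,-1]]';python3 -m jog '[[0,-0.04,0,-1],[0,-0.04,0,-1],[0,-0.04,0,-1],[0,-0.04,0,-1],[0,-0.04,0,-1],[0,-0.04,0,-1],[0,0,0,-1],[0,0,0,-0.85]]';python3 -m jog '[[0,0,0,0],[0,0,0,0]]'
python3 - <<'E'
from h import *
o=env.get_obs();print(o["joints"])
p=env.camera_params("wrist");w=env.grab_frame("wrist")[:,:,::-1].copy()
print(w2px("wrist",(.4962,.2702,.076),p))
g=w.max(2);m=(g<55).astype(np.uint8)
k,l,s,ce=cv2.connectedComponentsWithStats(m)
for i in range(1,k):
    if 150<s[i,4]<6000 and s[i,1]<330:
        pts=np.argwhere(l==i)[:,::-1].astype(np.float32);r=cv2.minAreaRect(pts);b=cv2.boxPoints(r)
        W=np.array([px2w("wrist",q,.076,p)[:2] for q in b]);e=np.diff(W,axis=0);e=e[np.argmax(np.linalg.norm(e,axis=1))]
        print(ce[i],r,W.mean(0),np.degrees(np.arctan2(e[1],e[0]))%180)
E
```

```text
time: 52.75
ee_pos: [0.49, 0.2874, 0.1846]
tool_rot: [-3.123, -0.046, -2.779]
ft_force: [-0.3, 0.8, -1.1]
opening: 0.453
grasp_force: 0.0
time: 53.55
ee_pos: [0.4948, 0.2802, 0.1846]
tool_rot: [-3.12, -0.045, 2.544]
ft_force: [-0.6, -0.7, -0.8]
opening: 0.449
grasp_force: 0.0
time: 54.35
ee_pos: [0.4947, 0.273, 0.1846]
tool_rot: [-3.119, -0.041, 1.603]
ft_force: [-0.8, 1.0, -0.6]
opening: 0.448
grasp_force: 0.0
time: 54.55
ee_pos: [0.4952, 0.2732, 0.1855]
tool_rot: [-3.12, -0.042, 1.61]
ft_force: [0.2, -0.4, -0.1]
opening: 0.45
grasp_force: 0.0
[0.28066853 0.06858879 1.79401545 0.04730886 1.29001127 0.22793238]
[328.74791896 250.75535255]
[330.85006196 244.67781908] ((329.5, 245.5), (49.0, 21.0), 90.0) [0.49662662 0.27430439] 92.8974034747931
```

```bash
python3 -m jog '[[0.03,-0.05,-1,0],[0,0,-1,0],[0,0,-1,0],[0,0,-1,0],[0,0,-0.78,0],[0,0,0,0],[0,0,0,0]]'; python3 -m jog '[[0,0,0,0],[0,0,0,0],[0,0,0,0],[0,0,0,0],[0,0,0,0]]' 0; python3 -m jog '[[0,0,0,0.3],[0,0,0,0.3],[0,0,0,0]]'; python3 -c "
from rig import env;o=env.get_obs();print(o['wrist_torque'])"; python3 -m jog '[[0,0,0,0.3],[0,0,0,0.3],[0,0,0,0]]'; python3 -c "
from rig import env;o=env.get_obs();print(o['wrist_torque'])"
```

```text
time: 55.3
ee_pos: [0.4968, 0.2719, 0.0437]
tool_rot: [-3.122, -0.042, 1.609]
ft_force: [-0.4, 0.3, 0.4]
opening: 0.45
grasp_force: 0.0
time: 55.8
ee_pos: [0.4987, 0.2722, 0.0448]
tool_rot: [-3.127, -0.043, 1.608]
ft_force: [4.5, -0.0, 0.2]
opening: 0.151
grasp_force: 30.0
time: 56.1
ee_pos: [0.4985, 0.2722, 0.0447]
tool_rot: [-3.127, -0.043, 1.679]
ft_force: [4.5, 0.6, 2.0]
opening: 0.161
grasp_force: 30.3
[-0.16492155 -1.02944633 -0.26691879]
time: 56.4
ee_pos: [0.4985, 0.2717, 0.0447]
tool_rot: [-3.126, -0.042, 1.75]
ft_force: [4.3, -1.8, 4.7]
opening: 0.162
grasp_force: 31.1
[-0.60314043 -1.16208032 -0.48686741]
```

```bash
python3 -m jog '[[0,0,0,0.4],[0,0,0,0.4],[0,0,0,0]]'; python3 -c "
from rig import env;o=env.get_obs();print(o['wrist_torque'])"; python3 -m jog '[[0,0,0,-0.7],[0,0,0,-0.7],[0,0,0,0]]'; python3 -c "
from rig import env;o=env.get_obs();print(o['wrist_torque'])"; python3 -m jog '[[0,0,0,0],[0,0,0,0],[0,0,0,0],[0,0,0,0],[0,0,0.5,0],[0,0,1,0],[0,0,1,0],[0,0,1,0]]' 0.45;python3 -m jog '[[0,0,1,0],[0,0,0.2,0],[0,0,0,0],[0,0,0,0]]'
cat > wing.py <<'E'
from h import *
import sys
p=env.camera_params("wrist");w=env.grab_frame("wrist")[:,:,::-1].copy()
g=w.max(2);m=(g<55).astype(np.uint8)
k,l,s,ce=cv2.connectedComponentsWithStats(m)
for c in((.4962,.2702),(.5032,.0744)): print("pred",w2px("wrist",(*c,.076),p))
for i in range(1,k):
    if 300<s[i,4]<6000 and s[i,1]<330:
        pts=np.argwhere(l==i)[:,::-1].astype(np.float32);r=cv2.minAreaRect(pts);b=cv2.boxPoints(r)
        W=np.array([px2w("wrist",q,.076,p)[:2] for q in b]);e=np.diff(W,axis=0);e=e[np.argmax(np.linalg.norm(e,axis=1))]
        print(ce[i],r,W.mean(0),np.degrees(np.arctan2(e[1],e[0]))%180)
E
python3 wing.py
```

```text
time: 56.7
ee_pos: [0.4983, 0.2724, 0.0447]
tool_rot: [-3.126, -0.043, 1.845]
ft_force: [5.9, 0.4, 4.3]
opening: 0.18
grasp_force: 34.8
[-0.03027718 -1.28488396 -0.83982265]
time: 57.0
ee_pos: [0.4985, 0.2725, 0.0447]
tool_rot: [-3.127, -0.043, 1.678]
ft_force: [6.3, 0.1, 3.1]
opening: 0.172
grasp_force: 29.2
[ 0.23015363 -1.3622913  -0.03541878]
time: 57.8
ee_pos: [0.4966, 0.2719, 0.1506]
tool_rot: [-3.123, -0.042, 1.68]
ft_force: [-0.4, 0.1, -0.0]
opening: 0.45
grasp_force: 0.0
time: 58.2
ee_pos: [0.4959, 0.2716, 0.1831]
tool_rot: [-3.12, -0.042, 1.68]
ft_force: [0.1, -0.0, -0.8]
opening: 0.449
grasp_force: 0.0
pred [327.84290805 249.67372827]
pred [311.55984249 453.64577108]
[330.17592593 243.55555556] ((330.5, 244.5), (49.0, 23.0), 90.0) [0.49786866 0.27439468] 96.97772841535637
```

The torque rises against the stop while the wing holds, so the left keeper is at its end. Moving to the right keeper.

```bash
python3 -m jog '[[0.01,-0.35,0,1],[0.01,-0.35,0,1],[0.01,-0.35,0,1],[0.01,-0.35,0,1],[0.01,-0.35,0,1],[0.01,-0.35,0,1],[0.01,-0.35,0,1],[0.01,-0.35,0,1]]';python3 -m jog '[[0.01,-0.35,0,1],[0.01,-0.35,0,1],[0.01,-0.35,0,1],[0.01,-0.35,0,1],[0.01,-0.35,0,1],[0.01,-0.35,0,1],[0.01,-0.35,0,1],[0.01,-0.35,0,1]]';python3 -m jog '[[0.02,-0.35,0,1],[0.03,-0.35,0,1],[0.03,-0.27,0,0.55],[0,0,0,0],[0,0,0,0]]'
python3 wing.py; python3 -c "
from rig import env;o=env.get_obs();print(o['joints'])"
```

```text
time: 59.05
ee_pos: [0.4981, 0.1873, 0.1825]
tool_rot: [-3.121, -0.045, 2.645]
ft_force: [-0.2, -0.1, 1.1]
opening: 0.452
grasp_force: 0.0
time: 59.85
ee_pos: [0.5005, 0.1034, 0.1826]
tool_rot: [-3.125, -0.046, -2.678]
ft_force: [0.1, -0.2, -0.4]
opening: 0.451
grasp_force: 0.0
time: 60.35
ee_pos: [0.5033, 0.0749, 0.1833]
tool_rot: [-3.125, -0.044, -2.379]
ft_force: [0.6, 0.1, 0.3]
opening: 0.455
grasp_force: 0.0
pred [491.19559286 392.33385095]
pred [325.61657734 248.12411224]
[226.66727108 103.51042611] ((227.3634033203125, 101.27887725830078), (21.75412368774414, 57.98130798339844), 11.560131072998047) [ 0.4732626  -0.05543206] 28.59818415098311
[324.26822558 246.27922971] ((323.8617248535156, 246.2970428466797), (18.94403648376465, 48.1654052734375), 4.39870548248291) [0.50332559 0.07252664] 39.83275296122837
[ 51.35679612 306.91990291] ((47.43709945678711, 308.0380859375), (54.81787872314453, 24.061492919921875), 51.666664123535156) [ 0.7054692  -0.05911236] 74.15491309278748
[-0.05066738 -0.04960199  1.91674154 -0.04510774  1.29192546 -2.37215198]
```

```bash
python3 -m jog '[[0,-0.03,-1,0],[0,0,-1,0],[0,0,-1,0],[0,0,-1,0],[0,0,-0.7,0],[0,0,0,0],[0,0,0,0]]'; python3 -m jog '[[0,0,0,0],[0,0,0,0],[0,0,0,0],[0,0,0,0],[0,0,0,0]]' 0; python3 -m jog '[[0,0,0,-0.5],[0,0,0,-0.8],[0,0,0,-0.8],[0,0,0,-0.8],[0,0,0,-0.8],[0,0,0,-0.8],[0,0,0,-0.8],[0,0,0,-0.8]]';  python3 -m jog '[[0,0,0,-0.8],[0,0,0,-0.8],[0,0,0,-0.8],[0,0,0,-0.8],[0,0,0,-0.8],[0,0,0,-0.8],[0,0,0,-0.8],[0,0,0,-0.8]]'
```

```text
time: 61.1
ee_pos: [0.5041, 0.0742, 0.0438]
tool_rot: [-3.123, -0.042, -2.377]
ft_force: [-0.6, -0.7, 0.1]
opening: 0.451
grasp_force: 0.0
time: 61.6
ee_pos: [0.5048, 0.0738, 0.0444]
tool_rot: [-3.122, -0.041, -2.378]
ft_force: [0.5, -0.5, 4.2]
opening: 0.166
grasp_force: 29.7
time: 62.4
ee_pos: [0.5044, 0.0748, 0.0444]
tool_rot: [-3.125, -0.042, -3.114]
ft_force: [-1.6, 3.9, 5.5]
opening: 0.162
grasp_force: 29.8
time: 63.2
ee_pos: [0.5048, 0.0759, 0.0445]
tool_rot: [-3.127, -0.044, 2.401]
ft_force: [0.4, 8.0, 3.9]
opening: 0.164
grasp_force: 29.9
```

```bash
python3 -m jog '[[0,0,0,-0.8],[0,0,0,-0.8],[0,0,0,-0.8],[0,0,0,-0.8],[0,0,0,-0.8],[0,0,0,-0.8],[0,0,0,-0.8],[0,0,0,-0.8]]'; python3 -c "
from rig import env;o=env.get_obs();print(o['wrist_torque'])"; python3 -m jog '[[0,0,0,-0.6],[0,0,0,-0.6],[0,0,0,-0.6],[0,0,0,0],[0,0,0,0]]'; python3 -c "
from rig import env;o=env.get_obs();print(o['wrist_torque'])"
```

```text
time: 64.0
ee_pos: [0.5058, 0.0763, 0.0445]
tool_rot: [-3.128, -0.047, 1.633]
ft_force: [4.7, 11.0, -0.5]
opening: 0.157
grasp_force: 30.0
[ 2.07301521 -0.92229423  0.28875345]
time: 64.5
ee_pos: [0.5059, 0.0746, 0.0445]
tool_rot: [-3.127, -0.044, 1.423]
ft_force: [4.0, 4.0, 0.5]
opening: 0.17
grasp_force: 32.1
[ 0.53866256 -0.73024957  0.45865248]
```

```bash
python3 -m jog '[[0,0,0,-0.5],[0,0,0,-0.4],[0,0,0,0]]'; python3 -c "
from rig import env;o=env.get_obs();print(o['wrist_torque'])"; python3 -m jog '[[0,0,0,0.6],[0,0,0,0.6],[0,0,0,0]]';  python3 -m jog '[[0,0,0,0],[0,0,0,0],[0,0,0,0],[0,0,0,0],[0,0,0.5,0],[0,0,1,0],[0,0,1,0],[0,0,1,0]]' 0.45; python3 -m jog '[[-0.5,-1,0.5,0],[-0.5,-1,0.5,0],[-0.5,-1,0.5,0],[-0.5,-1,0,0],[-0.5,-1,0,0],[-0.5,-1,0,0],[0,-1,0,0],[0,0,0,0]]'
python3 - <<'E'
from h import *
t=env.grab_frame("top")[:,:,::-1].copy();cv2.imwrite("pics/topf.png",t);s=env.grab_frame("scene")[:,:,::-1].copy();cv2.imwrite("pics/scf.png",s)
W=lambda x,y,z:R.from_euler("z",.036).apply([x/1000,y/1000,0])+[.5357,.1736,z]
for n,im in(("top",t),("scene",s)):
  p=env.camera_params(n)
  # rectify wing plane at z=.06 and arm plane z=.02 into rack mm, print dark mask of wings
  for sgn,nm in((1,"l"),(-1,"r")):
    g=im.max(2)
    # wing: model silhouette fit over joint angle
    best=[]
    for a in np.arange(1.6,2.75,.02):
        th=np.pi/2*-sgn-sgn*(2.3-a)   # arm direction in rack
        V=[]
        for lx in(-18,18):
            for ly in(-7,7):
                for z in(.044,.076):
                    V.append(w2px(n,W(-36+lx*np.cos(th)-ly*np.sin(th),98*sgn+lx*np.sin(th)+ly*np.cos(th),z),p))
        h=cv2.convexHull(np.float32(V));m=np.zeros((480,640,),np.uint8);cv2.fillConvexPoly(m,np.int32(np.round(h*16)),1,shift=4)
        o=np.zeros_like(m);c=np.int32(np.mean(V,0));o[c[1]-16:c[1]+17,c[0]-16:c[0]+17]=1
        d=(g<55)&(o>0)
        best.append((np.logical_and(d,m).sum()/np.logical_or(d,m).sum(),round(a,2)))
    print(n,nm,sorted(best)[-5:])
E
```

```text
time: 64.8
ee_pos: [0.5059, 0.0742, 0.0446]
tool_rot: [-3.128, -0.043, 1.317]
ft_force: [3.9, 3.7, -0.0]
opening: 0.183
grasp_force: 39.9
[ 0.42830314 -0.70443067  1.08419412]
time: 65.1
ee_pos: [0.5059, 0.0738, 0.0445]
tool_rot: [-3.127, -0.042, 1.458]
ft_force: [3.5, 0.3, 0.5]
opening: 0.164
grasp_force: 29.6
time: 65.9
ee_pos: [0.5034, 0.0739, 0.1493]
tool_rot: [-3.121, -0.042, 1.457]
ft_force: [0.8, -0.7, 0.3]
opening: 0.447
grasp_force: 0.0
time: 66.7
ee_pos: [0.4135, -0.1384, 0.1936]
tool_rot: [-3.123, -0.042, 1.453]
ft_force: [1.1, -0.3, -0.4]
opening: 0.451
grasp_force: 0.0
top l [(np.float64(0.7298578199052133), np.float64(2.1)), (np.float64(0.7311320754716981), np.float64(2.04)), (np.float64(0.7323943661971831), np.float64(2.08)), (np.float64(0.7358490566037735), np.float64(2.12)), (np.float64(0.7370892018779343), np.float64(2.14))]
top r [(np.float64(0.7244897959183674), np.float64(2.3)), (np.float64(0.7272727272727273), np.float64(2.24)), (np.float64(0.7295918367346939), np.float64(2.42)), (np.float64(0.7309644670050761), np.float64(2.26)), (np.float64(0.7323232323232324), np.float64(2.28))]
scene l [(np.float64(0.6297117516629712), np.float64(2.26)), (np.float64(0.6305309734513275), np.float64(2.44)), (np.float64(0.6316964285714286), np.float64(2.24)), (np.float64(0.6345291479820628), np.float64(2.22)), (np.float64(0.6359550561797753), np.float64(2.2))]
scene r [(np.float64(0.6638888888888889), np.float64(2.06)), (np.float64(0.6638888888888889), np.float64(2.08)), (np.float64(0.6638888888888889), np.float64(2.12)), (np.float64(0.6639118457300276), np.float64(2.58)), (np.float64(0.6657381615598886), np.float64(2.1))]
```

The right keeper reads about 2.28. The left may have been dragged back when I reversed before opening (about 2.15–2.2), so I'll redo it and release while twisted against the stop.

```bash
python3 -m jog '[[0.2,0.98,0,0.1],[0.2,0.98,0,0.1],[0.2,0.98,0,0.1],[0.2,0.98,0,0.1],[0.2,0.98,0,0.1],[0.2,0.98,0,0.1],[0.2,0.98,0,0.1],[0.2,0.98,0,0.1]]'; python3 -m jog '[[0.2,0.98,0,0.1],[0.2,0.98,0,0.1],[0.2,0.98,0,0.1],[0.2,0.98,0,0.1],[0.2,0.98,0,0.1],[0.17,0.92,0,0],[0,0,0,0],[0,0,0,0]]'; python3 -m jog '[[0,0,0,0],[0,0,-1,0],[0,0,-1,0],[0,0,-1,0],[0,0,-1,0],[0,0,-0.98,0],[0,0,0,0],[0,0,0,0]]'
```

```text
time: 67.6
ee_pos: [0.4614, 0.1017, 0.1934]
tool_rot: [-3.122, -0.042, 1.556]
ft_force: [0.6, 1.1, 0.1]
opening: 0.452
grasp_force: 0.0
time: 68.4
ee_pos: [0.4961, 0.2746, 0.1931]
tool_rot: [-3.122, -0.042, 1.616]
ft_force: [0.1, -0.1, 0.3]
opening: 0.452
grasp_force: 0.0
time: 69.2
ee_pos: [0.4972, 0.2731, 0.0446]
tool_rot: [-3.122, -0.042, 1.613]
ft_force: [-0.3, 0.6, 0.8]
opening: 0.45
grasp_force: 0.0
```

```bash
python3 -m jog '[[0,0,0,0],[0,0,0,0],[0,0,0,0],[0,0,0,0],[0,0,0,0]]' 0; python3 -m jog '[[0,0,0,0.5],[0,0,0,0.5],[0,0,0,0.5],[0,0,0,0.5],[0,0,0,0]]'; python3 -c "
from rig import env;o=env.get_obs();print(o['wrist_torque'])"; python3 -m jog '[[0,0,0,0],[0,0,0,0],[0,0,0,0],[0,0,0,0],[0,0,0.5,0],[0,0,1,0],[0,0,1,0],[0,0,1,0]]' 0.45
```

```text
time: 69.7
ee_pos: [0.4986, 0.2738, 0.0455]
tool_rot: [-3.126, -0.042, 1.614]
ft_force: [0.8, -2.6, 4.8]
opening: 0.149
grasp_force: 49.1
time: 70.2
ee_pos: [0.4984, 0.2751, 0.0455]
tool_rot: [-3.126, -0.045, 1.851]
ft_force: [0.6, 5.1, 6.1]
opening: 0.181
grasp_force: 37.7
[ 0.87251096 -0.43609563 -0.71259829]
time: 71.0
ee_pos: [0.4971, 0.2736, 0.1513]
tool_rot: [-3.123, -0.042, 1.854]
ft_force: [0.9, 0.3, -0.0]
opening: 0.448
grasp_force: 0.0
```

Same again on the right, releasing under twist.

```bash
python3 -m jog '[[0.03,-0.83,0.2,-0.26],[0.03,-0.83,0,-0.26],[0.03,-0.83,0,-0.26],[0.03,-0.83,0,-0.26],[0.03,-0.83,0,-0.26],[0.03,-0.83,0,-0.26],[0.03,-0.83,0,-0.26],[0.03,-0.83,0,-0.26]]'; python3 -m jog '[[0,0,0,0],[0,0,0,0],[0,0,-1,0],[0,0,-1,0],[0,0,-1,0],[0,0,-0.74,0],[0,0,0,0],[0,0,0,0]]'; python3 -m jog '[[0,0,0,0],[0,0,0,0],[0,0,0,0],[0,0,0,0],[0,0,0,0]]' 0
```

```text
time: 71.8
ee_pos: [0.5044, 0.0734, 0.1564]
tool_rot: [-3.124, -0.042, 1.603]
ft_force: [0.2, 0.0, -0.5]
opening: 0.45
grasp_force: 0.0
time: 72.6
ee_pos: [0.5045, 0.0753, 0.0436]
tool_rot: [-3.123, -0.042, 1.606]
ft_force: [0.6, 0.4, -0.5]
opening: 0.449
grasp_force: 0.0
time: 73.1
ee_pos: [0.5059, 0.0745, 0.044]
tool_rot: [-3.127, -0.042, 1.604]
ft_force: [3.9, 1.6, 0.9]
opening: 0.165
grasp_force: 30.0
```

```bash
python3 -m jog '[[0,0,0,-0.5],[0,0,0,-0.5],[0,0,0,-0.5],[0,0,0,-0.5],[0,0,0,0]]'; python3 -c "
from rig import env;o=env.get_obs();print(o['wrist_torque'])"; python3 -m jog '[[0,0,0,0],[0,0,0,0],[0,0,0,0],[0,0,0,0],[0,0,0.5,0],[0,0,1,0],[0,0,1,0],[0,0,1,0]]' 0.45
```

```text
time: 73.6
ee_pos: [0.5058, 0.0747, 0.0441]
tool_rot: [-3.126, -0.043, 1.366]
ft_force: [4.2, 2.9, 2.9]
opening: 0.182
grasp_force: 35.6
[ 0.47514936 -0.7559391   0.77601846]
time: 74.4
ee_pos: [0.5037, 0.0744, 0.1486]
tool_rot: [-3.121, -0.042, 1.364]
ft_force: [0.4, -0.1, -0.0]
opening: 0.449
grasp_force: 0.0
```

```bash
python3 -m jog '[[-0.8,-0.5,0.5,0],[-0.9,-0.8,0.5,0],[-0.9,-0.8,0,0],[-0.5,-0.8,0,0],[0,-0.5,0,0],[0,0,0,0],[0,0,0,0]]'
python3 - <<'E'
from h import *
t=env.grab_frame("top")[:,:,::-1].copy();cv2.imwrite("pics/topg.png",t);p=env.camera_params("top")
W=lambda x,y,z:R.from_euler("z",.036).apply([x/1000,y/1000,0])+[.5357,.1736,z]
g=t.max(2)
for nm,im in(("topf",cv2.imread("pics/topf.png").max(2)),("now",g)):
  for sgn in(1,-1):
    c=np.int32(w2px("top",W(-36,98*sgn,.06),p));x0,y0=c-15
    d=(im[y0:y0+31,x0:x0+31]<55).astype(np.uint8)
    P=np.argwhere(d)[:,::-1]+[x0,y0];Q=np.array([px2w("top",q,.076,p)[:2] for q in P])
    e=np.linalg.eigh(np.cov(Q.T))[1][:,1];print(nm,sgn,len(P),Q.mean(0),"axis deg",np.degrees(np.arctan2(e[1],e[0]))%180)
for y in(-40,40):
    o=[]
    for x in range(-36,106,3):
        u=np.round(w2px("top",W(x,y,.084),p)).astype(int);o.append(f"{x}:{int(t[u[1]-1:u[1]+2,u[0]-1:u[0]+2].mean())}")
    print(y,*o)
# spatula handle
m=np.zeros_like(g);m[190:310,490:590]=1
d=((g<42)&(m>0)).astype(np.uint8);k,l,s,ce=cv2.connectedComponentsWithStats(d)
i=1+np.argmax(s[1:,4]);r=cv2.minAreaRect(np.argwhere(l==i)[:,::-1].astype(np.float32));b=cv2.boxPoints(r)
Q=np.array([px2w("top",q,.068,p)[:2] for q in b]);print("handle",s[i],Q.mean(0),np.linalg.norm(np.diff(Q,axis=0),axis=1),Q.tolist())
E
```

```text
time: 75.1
ee_pos: [0.4112, -0.0273, 0.1778]
tool_rot: [-3.122, -0.043, 1.363]
ft_force: [0.1, -0.1, 0.0]
opening: 0.451
grasp_force: 0.0
topf 1 181 [0.49650881 0.26419591] axis deg 79.62091305573227
topf -1 163 [0.50351936 0.07338929] axis deg 86.84278588373765
now 1 188 [0.49639917 0.2642275 ] axis deg 81.93749111005462
now -1 166 [0.50355478 0.073377  ] axis deg 86.6608857339336
-40 -36:117 -33:117 -30:117 -27:117 -24:117 -21:104 -18:67 -15:60 -12:52 -9:50 -6:68 -3:80 0:82 3:83 6:82 9:82 12:81 15:81 18:81 21:81 24:81 27:80 30:81 33:82 36:76 39:58 42:53 45:52 48:50 51:63 54:76 57:82 60:82 63:82 66:81 69:81 72:81 75:81 78:81 81:80 84:79 87:80 90:80 93:77 96:82 99:108 102:116 105:116
40 -36:111 -33:107 -30:109 -27:117 -24:117 -21:118 -18:106 -15:110 -12:117 -9:117 -6:117 -3:117 0:117 3:117 6:117 9:117 12:117 15:117 18:116 21:94 24:63 27:61 30:53 33:52 36:59 39:77 42:82 45:82 48:82 51:82 54:82 57:81 60:81 63:82 66:81 69:80 72:80 75:81 78:81 81:89 84:101 87:84 90:75 93:108 96:117 99:115 102:114 105:114
handle [525 218  38  63 957] [ 0.519209   -0.39109388] [0.13058911 0.04906131 0.1303043 ] [[0.4686465651990993, -0.3425368516029962], [0.5884394080351394, -0.3945290574335005], [0.5695478657491203, -0.43980732357955443], [0.45020217611254554, -0.3875022827847453]]
```

```bash
python3 - <<'E'
from h import *
t=cv2.imread("pics/topg.png");p=env.camera_params("top")
s=env.grab_frame("scene")[:,:,::-1].copy();a=cv2.imread("pics/s1.png").astype(int)
print("scene diff spatula",(np.abs(a-s)[150:225,120:205].max(2)>40).sum(), "bystanders",(np.abs(a-s)[200:345,100:230].max(2)>40).sum())
W=lambda x,y,z:R.from_euler("z",.036).apply([x/1000,y/1000,0])+[.5357,.1736,z]
for sgn in(1,-1):
  for av in(1.9,2.0,2.1,2.2,2.3,2.4):
    th=-sgn*np.pi/2-sgn*(2.3-av)
    V=[w2px("top",W(-36+lx*np.cos(th)-ly*np.sin(th),98*sgn+lx*np.sin(th)+ly*np.cos(th),z),p) for lx in(-18,18) for ly in(-7,7) for z in(.044,.076)]
    V+=[w2px("top",W(-36+9*np.cos(q),98*sgn+9*np.sin(q),z),p) for q in np.arange(0,6.3,.5) for z in(.02,.044)] if 0 else []
    m=np.zeros((4800,6400),np.uint8);cv2.fillConvexPoly(m,np.int32(cv2.convexHull(np.float32(V))*10),1)
    P=np.argwhere(m[::10,::10])[:,::-1];Q=np.array([px2w("top",q,.076,p)[:2] for q in P]);e=np.linalg.eigh(np.cov(Q.T))[1][:,1]
    print(sgn,av,len(P),Q.mean(0),np.degrees(np.arctan2(e[1],e[0]))%180)
# arm (steel) profile across lane mouth at z=.020 : brightness map rack x -60..-15, y 40..80
for sgn in(1,-1):
  for y in(45,55,65,75):
    o=[]
    for x in range(-60,-9,3):
        u=np.round(w2px("top",W(x,sgn*y,.02),p)).astype(int);o.append(int(t[u[1],u[0]].mean()))
    print(sgn*y,o)
E
```

```text
scene diff spatula 1363 bystanders 1218
1 1.9 169 [0.49548449 0.26668178] 69.85177187861929
1 2.0 162 [0.49537066 0.26657925] 75.09433879133405
1 2.1 159 [0.49566865 0.26676853] 80.5635651181164
1 2.2 167 [0.49564939 0.26708323] 87.50581869759536
1 2.3 175 [0.49565443 0.26734801] 89.49491325978958
1 2.4 182 [0.49562436 0.26694545] 95.32142965152858
-1 1.9 155 [0.50254129 0.07373984] 115.62726406142474
-1 2.0 155 [0.50240339 0.07388054] 109.21325040681226
-1 2.1 155 [0.50257852 0.07375356] 103.18794489103213
-1 2.2 153 [0.50264845 0.07387806] 98.4423243028755
-1 2.3 153 [0.50263714 0.07400688] 93.4878431551778
-1 2.4 152 [0.50267706 0.07386594] 84.21280021482752
45 [118, 116, 116, 117, 119, 118, 114, 82, 109, 111, 93, 116, 119, 117, 117, 117, 116]
55 [121, 117, 116, 117, 119, 117, 115, 74, 102, 111, 111, 87, 86, 86, 85, 85, 85]
65 [119, 114, 119, 116, 117, 83, 86, 63, 109, 111, 108, 116, 119, 120, 118, 119, 119]
75 [117, 116, 117, 66, 52, 64, 84, 71, 76, 71, 103, 67, 119, 119, 120, 116, 118]
-45 [119, 118, 118, 120, 117, 118, 115, 89, 113, 112, 109, 118, 120, 118, 115, 85, 42]
-55 [116, 117, 120, 116, 117, 118, 116, 64, 113, 109, 109, 98, 118, 117, 116, 84, 52]
-65 [118, 119, 118, 117, 116, 118, 117, 67, 105, 114, 113, 115, 118, 116, 118, 114, 93]
-75 [118, 118, 117, 119, 116, 117, 118, 116, 93, 100, 99, 75, 116, 119, 115, 117, 116]
```

Both arms lie at constant x across the mouths. Last check is the spatula, sampled across its predicted handle and blade.

```bash
python3 - <<'E'
from h import *
S=lambda x,y,z:R.from_euler("z",160,degrees=True).apply([x/1000,y/1000,0])+[.506,-.402,z]
ims={"top":cv2.imread("pics/topg.png"),"scene":env.grab_frame("scene")[:,:,::-1],"scene_s1":cv2.imread("pics/s1.png")}
for n,im in ims.items():
  c=n.split("_")[0];p=env.camera_params(c);print(n)
  for x in(-85,-78,-70,-40,0,40,52,62,80,110,126):
    o=[]
    for y in range(-24,25,4):
        u=np.round(w2px(c,S(x,y,.068 if x<56 else .053),p)).astype(int);o.append(int(im[u[1],u[0]].mean()))
    print(x,o)
E
```

```text
top
-85 [114, 114, 112, 112, 110, 114, 111, 113, 112, 111, 110, 111, 112]
-78 [112, 112, 110, 113, 113, 112, 109, 110, 112, 114, 112, 113, 111]
-70 [113, 112, 113, 38, 18, 22, 21, 18, 39, 114, 114, 113, 112]
-40 [96, 117, 110, 18, 17, 20, 14, 17, 47, 111, 116, 114, 114]
0 [37, 45, 29, 5, 12, 25, 16, 10, 115, 115, 112, 114, 112]
40 [117, 115, 108, 7, 14, 19, 7, 18, 44, 116, 116, 111, 114]
52 [37, 32, 72, 0, 17, 24, 14, 18, 80, 115, 111, 114, 112]
62 [106, 71, 84, 99, 104, 102, 102, 99, 101, 109, 111, 112, 111]
80 [108, 108, 64, 101, 100, 102, 99, 102, 102, 114, 111, 111, 112]
110 [107, 72, 68, 99, 100, 99, 101, 99, 101, 113, 113, 113, 112]
126 [115, 111, 84, 80, 112, 81, 76, 113, 116, 111, 112, 113, 113]
scene
-85 [144, 144, 143, 143, 143, 143, 143, 142, 143, 143, 143, 143, 94]
-78 [55, 25, 53, 51, 60, 104, 143, 144, 142, 141, 141, 139, 106]
-70 [57, 25, 23, 23, 24, 26, 27, 26, 44, 134, 142, 143, 143]
-40 [77, 34, 25, 23, 25, 27, 26, 27, 43, 133, 143, 144, 145]
0 [41, 34, 24, 23, 26, 25, 28, 27, 89, 125, 144, 145, 145]
40 [95, 35, 25, 27, 26, 27, 29, 29, 125, 133, 145, 145, 146]
52 [1
[... 276 characters left out ...]
44, 145, 145, 143, 144, 146, 145, 144, 146, 144]
scene_s1
-85 [144, 143, 144, 122, 143, 106, 87, 114, 143, 143, 144, 143, 93]
-78 [56, 23, 53, 50, 40, 65, 87, 88, 88, 135, 142, 138, 106]
-70 [57, 23, 22, 21, 21, 24, 25, 25, 34, 81, 88, 88, 112]
-40 [55, 29, 20, 20, 22, 23, 23, 24, 33, 89, 92, 89, 90]
0 [29, 25, 19, 20, 22, 21, 21, 20, 56, 77, 90, 91, 90]
40 [93, 33, 22, 22, 24, 24, 23, 23, 75, 79, 90, 115, 109]
52 [104, 100, 63, 52, 30, 29, 36, 23, 57, 93, 90, 93, 92]
62 [87, 89, 84, 68, 97, 110, 70, 52, 30, 29, 24, 23, 57]
80 [86, 88, 83, 75, 84, 79, 63, 63, 63, 68, 89, 93, 91]
110 [85, 88, 70, 69, 102, 98, 63, 63, 62, 76, 84, 92, 92]
126 [88, 88, 88, 87, 90, 90, 91, 89, 89, 91, 88, 90, 91]
```

```bash
python3 -c "
from rig import env;print(env.hand_in())"
```

```text
the job is handed in; nothing more can be done
None
```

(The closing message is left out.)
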